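Fit out the filter flasks from the nest of cones

ROBOT

A 6-joint arm with a two-finger parallel gripper is mounted at the origin on a cart in front of the work surface, level with it; the furniture and walls round the work are solid. World frame = base frame: x ahead of the robot, y to its left, z up, the work surface at z = 0. Lengths are in m, angles in degrees, forces in N, time in s.
With the tool pointing down it reaches from about 0.325 to 0.9 m from the base axis. Payload 6.1 kg.
Tool frame: the origin (TCP) lies on the centre line of the jaws, within the pads' length; the fingertips stand 17 mm ahead of it and the grasp point (between the pads) lies 2 mm behind it; z points along the fingers, y is the direction in which the jaws open and shut (so a half turn about z gives the same grasp; the last joint's range is limited). The gripper opens to 87 mm and grips with 3 to 60 N. Pads are 19 mm wide; open, the fingers measure 117 mm over their backs; the gripper's body (75 mm by 190 mm) begins 51 mm behind the grasp point.
Start: joints at [67.202, 12.628, 87.462, -0, 79.91, -7.225], TCP at [0.168, 0.602, 0.24] pointing down, gripper open.
Joint ranges: [-170.65, 170.65], [-52.31, 119.04], [5.05, 147.46], [-71.25, 251.25], [11.57, 151.72], [-153.62, 153.62]. Speed limits (degrees/s): [147.25, 147.25, 172.46, 180, 180, 180].

INTERFACE

Orientations are given as a 3x3 rotation matrix whose columns are the frame's x, y, z axes.
In Python, from cell import manip gives the robot as it stands.
- The arm moves only by the tool apply_moves, never from a script. Its argument "deltas" is a list of rows, each an object of numbers: "dx", "dy", "dz": the shift along the tool's x, y, z in cm; "rx", "ry", "rz": the turn, a rotation vector about the tool's x, y, z in degrees; "jaw": the opening in per cent of the stroke, from 0 (shut) to 100 (fully open). A call has 1 to 20 rows; each row shifts and turns the pose as measured when the row begins, along the tool's axes as they then stand; what a row does not reach is not made up. A row lasts 1/10 s, in which the tool goes at most 50 mm and 8.59 degrees, less where a joint would pass 70% of its speed; a pose out of reach is approached as far as the arm can. A call is refused whole if a number of a shift passes 5 or a number of a turn 8.59, either way. A call with a gripper value outside its range is refused whole. The fingers move at their own pace and stop on an object; the grip force is fixed at half the most. Time passes only in rows, so rows that do not move let the fingers close. It gives the time, the measured TCP pose, the force and the opening at its end, in the units of the state.
- manip.read_state(): the state, without advancing time (a new reading comes with each control period).
- manip.read_camera(name): name is "side" or "top" or "wrist"; returns a dict with "image" (480x640x3 uint8, red, green, blue), "fx", "fy", "cx", "cy" (pixels), "R" (3x3) and "t" (3): a world point X has camera coordinates R X + t; the wrist camera has in their place "mount" (4x4, takes a point from camera to tool coordinates, whose origin is the TCP and whose axes are the flange's). Camera axes: x right, y down, z forward; pixel columns grow to the right and rows downward; lengths in m; the calibration is good to about 2 mm. A picture is of the moment at which its call begins: read the wrist's pose just before it. There is no depth.
- manip.sign_off(): hands the job in, once; it reports no verdict.
The state is a dict: "t": time; "q": joint angles; "qvel": joint speeds; "joint_torque": joint torques, N m; "tcp_pos": TCP position; "orientation": TCP orientation; "wrist_force": force on the tool from outside, world axes, zero at the start; "torque": the same for the moment, N m; "width": finger opening in m.
Only numpy, scipy, OpenCV 4.12 (cv2) and the standard library are available. Lean on these libraries where they do the work, as an engineer would, in place of code of your own. Each camera call takes 0.05 s, during which the arm holds its last target.

TASK

Get the four filter flasks ready for vacuum filtration: take the nest of black rubber filter cones apart and seat each cone, wide end up, level and pressed lightly home, in the neck of the one flask that it fits, so that its taper closes the mouth all round. Leave the flasks standing where they are, and do not knock over the two small amber flasks that stand among them.

Things in the scene. Friction and masses are not known exactly. Their poses are not given: they have to be found in the camera images.
- cone_small_mid (a point): centre (half-way up) of the smallest of 4 black rubber filter cones: 46 mm high, wide end up, z = axis. Collar 34 mm across on the upper 14 mm, below it a taper to a foot 12 mm across; cup-shaped bore, 19 mm at the top. Starts standing loosely in the next larger cone's cup, 24 mm higher; lifts straight out. Seats by its taper in a 25 mm neck with its foot 22 mm deep (this point 1 mm above the mouth).
- cone_medium_mid (a point): centre (half-way up) of the second smallest of 4 black rubber filter cones: 46 mm high, wide end up, z = axis. Collar 44 mm across on the upper 14 mm, below it a taper to a foot 22 mm across; cup-shaped bore, 29 mm at the top. Starts standing loosely in the next larger cone's cup, 24 mm higher; lifts straight out. Seats by its taper in a 35 mm neck with its foot 22 mm deep (this point 1 mm above the mouth).
- cone_large_mid (a point): centre (half-way up) of the second largest of 4 black rubber filter cones: 46 mm high, wide end up, z = axis. Collar 54 mm across on the upper 14 mm, below it a taper to a foot 32 mm across; cup-shaped bore, 39 mm at the top. Starts standing loosely in the next larger cone's cup, 24 mm higher; lifts straight out. Seats by its taper in a 45 mm neck with its foot 22 mm deep (this point 1 mm above the mouth).
- cone_largest_mid (a point): centre (half-way up) of the largest of 4 black rubber filter cones: 46 mm high, wide end up, z = axis. Collar 64 mm across on the upper 14 mm, below it a taper to a foot 42 mm across; cup-shaped bore, 49 mm at the top. Undermost in the nest, foot on the worktop. Seats by its taper in a 55 mm neck with its foot 22 mm deep (this point 1 mm above the mouth).
- flask_small_mouth (a point): centre of the mouth (in the plane of the rim) of the smallest of four clear glass side-arm filter flasks: a loose conical flask 105 mm high, 62 mm across at the base, neck 25 mm inside, 36 mm over the rim, bore straight for 42 mm down; z up the neck, x towards the hose arm, a glass nozzle 12 mm thick that stands out 41 mm from the axis 30 mm below the mouth.
- flask_medium_mouth (a point): centre of the mouth (in the plane of the rim) of the second smallest of four clear glass side-arm filter flasks: a loose conical flask 130 mm high, 74 mm across at the base, neck 35 mm inside, 46 mm over the rim, bore straight for 42 mm down; z up the neck, x towards the hose arm, a glass nozzle 12 mm thick that stands out 46 mm from the axis 30 mm below the mouth.
- flask_large_mouth (a point): centre of the mouth (in the plane of the rim) of the second largest of four clear glass side-arm filter flasks: a loose conical flask 155 mm high, 88 mm across at the base, neck 45 mm inside, 56 mm over the rim, bore straight for 42 mm down; z up the neck, x towards the hose arm, a glass nozzle 12 mm thick that stands out 51 mm from the axis 30 mm below the mouth.
- flask_largest_mouth (a point): centre of the mouth (in the plane of the rim) of the largest of four clear glass side-arm filter flasks: a loose conical flask 180 mm high, 102 mm across at the base, neck 55 mm inside, 66 mm over the rim, bore straight for 42 mm down; z up the neck, x towards the hose arm, a glass nozzle 12 mm thick that stands out 56 mm from the axis 30 mm below the mouth.
- amber_left: bystander: the left one (seen from the robot) of two small conical culture flasks with amber broth, without side arm, 85 mm high, 52 mm across; origin under its base, z up
- amber_right: bystander: the right one (seen from the robot) of two small conical culture flasks with amber broth, without side arm, 85 mm high, 52 mm across; origin under its base, z up
There are look-alikes about, which are no part of the job. What is shaped like the part that bears cone_small_mid but red, white or yellow is not meant.

How it is judged (in metres and radians):
At the end, for the whole second after the job is handed in: Each cone in its own size of flask: within 6 mm of the mouth's centre, its centre 5 mm below to 8 mm above the rim, tilt under 0.17 rad; flasks upright (0.05 rad), mouths within 30 mm of their start; amber flasks standing; all at rest (horizontal distance between cone_small_mid and flask_small_mouth below 0.006 m and z of cone_small_mid in the frame of flask_small_mouth between -0.005 and 0.008 m and angle between each of cone_small_mid, cone_medium_mid, cone_large_mid, cone_largest_mid's own z axis and vertical below 0.17 rad and angle between each of flask_small_mouth, flask_medium_mouth, flask_large_mouth, flask_largest_mouth's own z axis and vertical below 0.05 rad and distance of each of flask_small_mouth, flask_medium_mouth, flask_large_mouth, flask_largest_mouth from where it was at the start of the episode below 0.03 m and linear speed of each of cone_small, flask_small, cone_medium, flask_medium, cone_large, flask_large, cone_largest, flask_largest below 0.01 m/s and horizontal distance between cone_medium_mid and flask_medium_mouth below 0.006 m and z of cone_medium_mid in the frame of flask_medium_mouth between -0.005 and 0.008 m and horizontal distance between cone_large_mid and flask_large_mouth below 0.006 m and z of cone_large_mid in the frame of flask_large_mouth between -0.005 and 0.008 m and horizontal distance between cone_largest_mid and flask_largest_mouth below 0.006 m and z of cone_largest_mid in the frame of flask_largest_mouth between -0.005 and 0.008 m and angle between each of amber_left, amber_right's own z axis and vertical below 0.2 rad); the robot touches nothing.
It fails at once if a filter flask is tipped over (angle between any of flask_small_mouth, flask_medium_mouth, flask_large_mouth, flask_largest_mouth's own z axis and vertical above 0.5 rad).
It fails at once if a small amber flask is knocked over (angle between any of amber_left, amber_right's own z axis and vertical above 0.5 rad).
It also fails if it takes over 120 s, if anything falls off the work surface, if the arm or the gripper's body presses on something with over 40 N, if the wrist force passes 120 N, or if a joint passes its speed limit or range.

## Working session

There is one attempt and no reset: what is moved stays moved. The work goes in short steps, Python scripts to look and compute and a tool call to move; the robot and the scene stay as the last step left them, time stands still between calls to the robot, and variables do not carry over. Pictures are saved under pics/ and viewed, and the job is handed in when it is done.

Besides the shell and the picture viewer there is one more tool, called as name(argument=value, ...), one argument or row to a line, values as JSON. apply_moves: Moves the arm, as the interface text tells. Its arguments: {"type":"object","properties":{"deltas":{"type":"array"}},"required":["deltas"]}

```bash
ls; mkdir -p pics
cat > h.py <<'E'
import numpy as np, cv2
from cell import manip
def grab(name,fn=None):
    c=manip.read_camera(name)
    if fn: cv2.imwrite('pics/'+fn,c['image'][:,:,::-1])
    return c
def ray(c,u,v):
    d=np.array([(u-c['cx'])/c['fx'],(v-c['cy'])/c['fy'],1.])
    R=np.array(c['R']);t=np.array(c['t'])
    return -R.T@t, R.T@d
def onz(c,u,v,z):
    o,d=ray(c,u,v); return o+d*(z-o[2])/d[2]
def proj(c,X):
    p=np.array(c['R'])@np.array(X)+np.array(c['t']); return np.array([c['fx']*p[0]/p[2]+c['cx'],c['fy']*p[1]/p[2]+c['cy']])
E
python3 - <<'E'
from h import *
s=manip.read_state();print(s)
for n in ('side','top','wrist'):
    c=grab(n,n+'0.png');print(n,{k:(np.round(v,4).tolist()) for k,v in c.items() if k!='image'})
    if n!='wrist': print('cam at',-np.array(c['R']).T@np.array(c['t']))
E
```

```text
pics
{'t': 0.0, 'q': array([ 6.72033776e+01,  1.26753783e+01,  8.75261963e+01, -3.02509363e-04,
        7.99093515e+01, -7.22390375e+00]), 'qvel': array([-0.04341504, -0.01195095,  0.02300639, -0.03659806, -0.11786683,
       -0.01938137]), 'joint_torque': array([ 2.87823204e-03, -4.94621551e+01, -3.87378609e+01,  7.00167473e-02,
        5.72549016e-02, -1.51646882e-04]), 'tcp_pos': array([0.16755274, 0.60151263, 0.23843176]), 'orientation': array([[-9.63290664e-01,  2.68459569e-01, -7.45342016e-04],
       [ 2.68460498e-01,  9.63289037e-01, -1.78680706e-03],
       [ 2.38294340e-04, -1.92130945e-03, -9.99998126e-01]]), 'wrist_force': array([-0.24447374, -1.24212138,  0.63010879]), 'torque': array([-0.01904821,  0.07412693,  0.00708052]), 'width': 0.0871235508819867}
side {'fx': 497.2697, 'fy': 497.2697, 'cx': 317.5425, 'cy': 240.003, 'R': [[0.8236, -0.567, 0.0148], [-0.2816, -0.4313, -0.8571], [0.4924, 0.7017, -0.5149]], 't': [-0.4919, 0.2469, 0.7448]}
cam at [ 0.10786481 -0.69505598  0.60240323]
top {'fx': 565.0668, 'fy': 565.0668, 'cx': 315.5974, 'cy': 240.9426, 'R': [[0.0156, -0.9995, 0.0279], [-0.9851, -0.0201, -0.1708], [0.1712, -0.0249, -0.9849]], 't': [-0.0639, 0.5651, 1.1626]}
cam at [ 0.35864252 -0.0236278   1.24335203]
wrist {'fx': 383.2791, 'fy': 383.2791, 'cx': 319.2518, 'cy': 238.1164, 'mount': [[-0.0007, -0.9692, -0.2462, 0.0658], [1.0, -0.0007, 0.0001, 0.0004], [-0.0003, -0.2462, 0.9692, -0.1447], [0.0, 0.0, 0.0, 1.0]]}
```

View pics/top0.png

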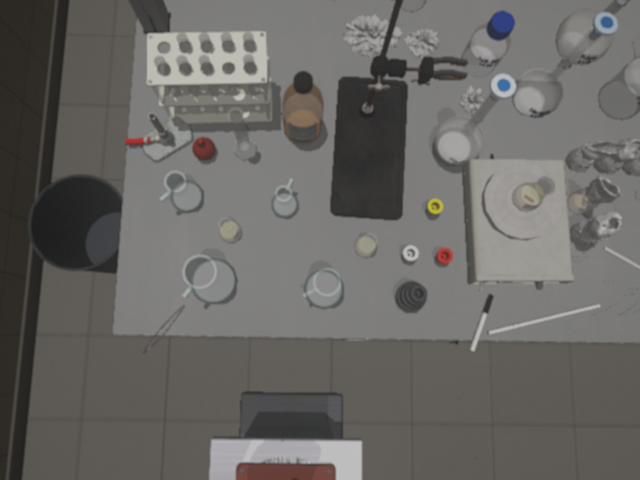

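View pics/side0.png

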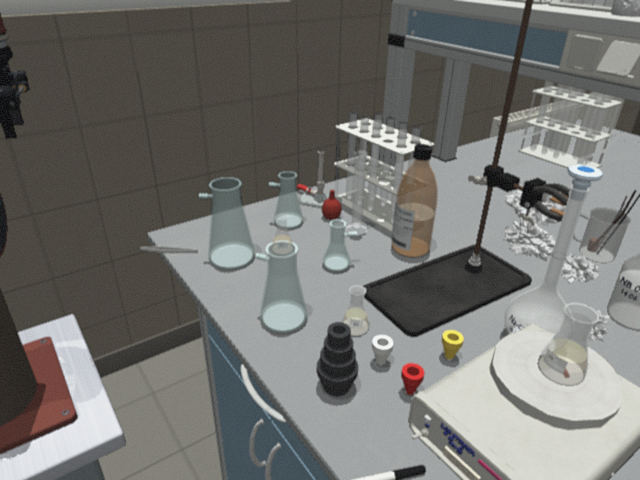

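View pics/wrist0.png

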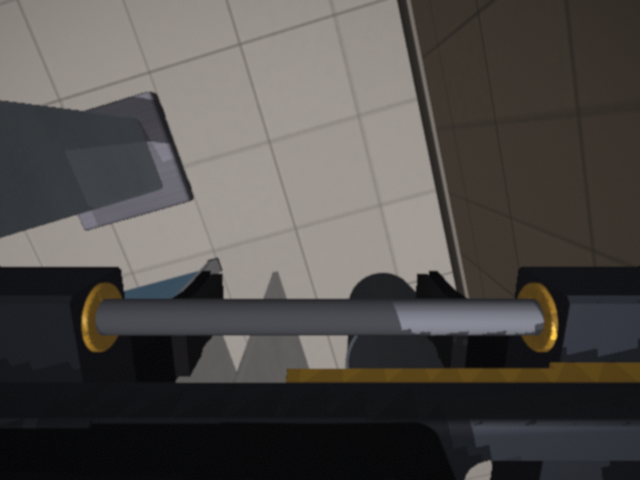

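Run:
```python
import cv2
a=cv2.imread('pics/top0.png')
cv2.imwrite('pics/t_a.png',cv2.resize(a[160:320,120:280],None,fx=3.75,fy=3.75,interpolation=cv2.INTER_CUBIC))
cv2.imwrite('pics/t_b.png',cv2.resize(a[170:320,260:470],None,fx=3.75,fy=3.75,interpolation=cv2.INTER_CUBIC))
b=cv2.imread('pics/side0.png')
cv2.imwrite('pics/s_a.png',cv2.resize(b[160:340,190:360],None,fx=3.3,fy=3.3,interpolation=cv2.INTER_CUBIC))
cv2.imwrite('pics/s_b.png',cv2.resize(b[280:410,300:480],None,fx=4,fy=4,interpolation=cv2.INTER_CUBIC))
```

```text
(no output)
```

View pics/t_a.png

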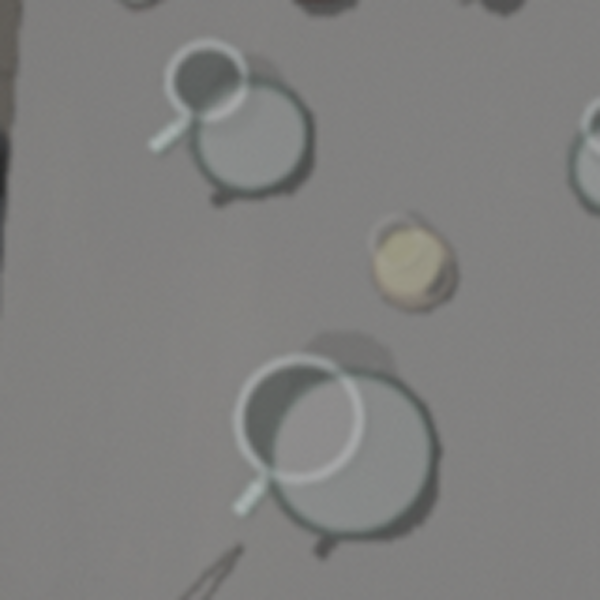

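View pics/t_b.png

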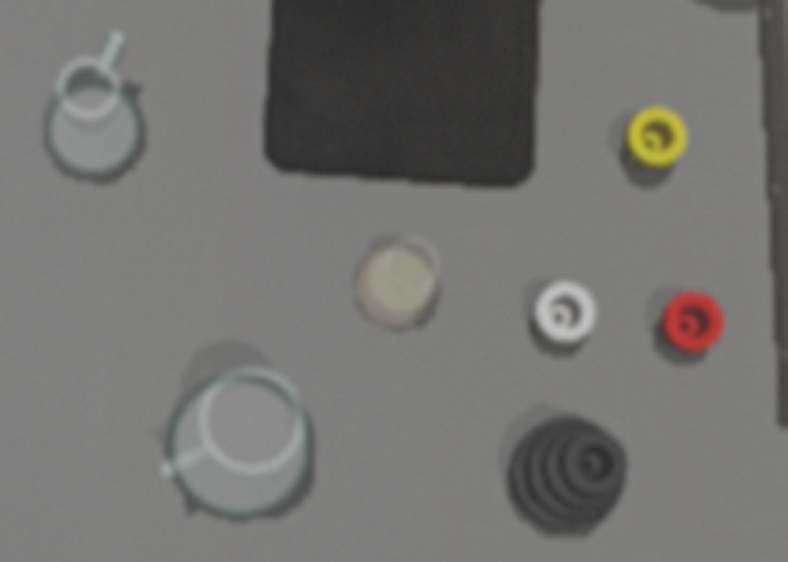

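View pics/s_a.png

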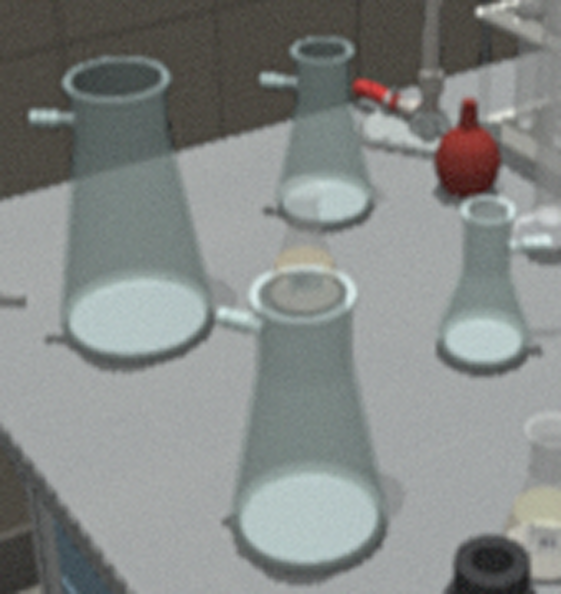

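View pics/s_b.png

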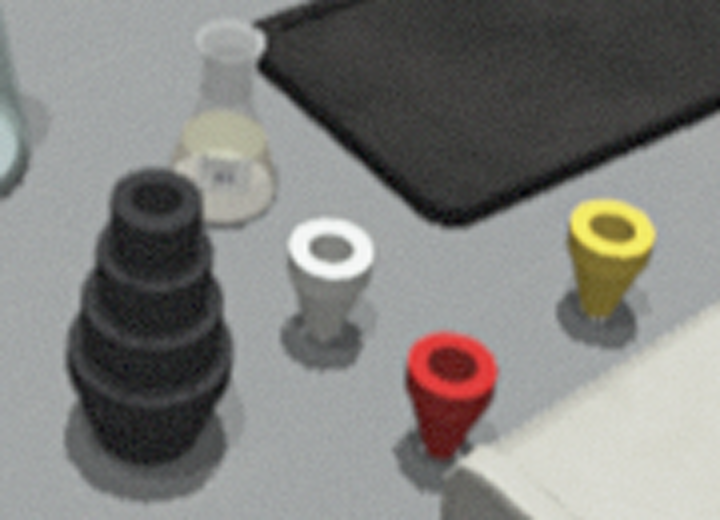

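```bash
cat > m.py <<'E'
from h import *
def tri(ct,cs,pt,ps):
    o1,d1=ray(ct,*pt);o2,d2=ray(cs,*ps)
    A=np.stack([d1,-d2],1);x=np.linalg.lstsq(A,o2-o1,rcond=None)[0]
    p,q=o1+d1*x[0],o2+d2*x[1];return (p+q)/2,np.linalg.norm(p-q)
def f(x,y,s,ox,oy): return ((x+.5)/s-.5+ox,(y+.5)/s-.5+oy)
E
python3 - <<'E'
from m import *
ct=grab('top');cs=grab('side')
A=lambda x,y:f(x,y,3.75,120,160);B=lambda x,y:f(x,y,3.75,260,170)
S=lambda x,y:f(x,y,3.3,190,160);T=lambda x,y:f(x,y,4,300,280)
for n,pt,ps,z in [('largest',A(299,417),S(116,79),.18),('large',B(253,420),S(303,292),.155),('medium',A(207,80),S(322,49),.13),('small',B(88,88),S(488,211),.105),('nesttop',B(592,463),T(157,193),.118),
 ('ambL_rim',A(400,240),None,.085),('ambR_rim',B(415,262),T(231,42),.085)]:
    print(n,np.round(pt,1),'top@z',np.round(onz(ct,*pt,z),4), end=' ')
    if ps: print('side@z',np.round(onz(cs,*ps,z),4),'tri',np.round(tri(ct,cs,pt,ps)[0],4))
# bases
for n,pt in [('largest',A(354,453)),('large',B(239,443)),('medium',A(252,134)),('small',B(94,130)),('ambL',A(416,265)),('ambR',B(397,287)),('nestfoot?',B(567,474))]:
    print('base',n,np.round(onz(ct,*pt,0.0),4))
E
```

```text
largest [199.4 270.8] top@z [0.4819 0.1675 0.18  ] side@z [0.4804 0.1654 0.18  ] tri [0.4818 0.1678 0.1787]
large [327.1 281.6] top@z [ 0.4685 -0.0746  0.155 ] side@z [ 0.4692 -0.0739  0.155 ] tri [ 0.4686 -0.0746  0.1555]
medium [174.8 181. ] top@z [0.6695 0.2351 0.13  ] side@z [0.6698 0.2349 0.13  ] tri [0.6697 0.235  0.1299]
small [283.1 193.1] top@z [0.6558 0.0166 0.105 ] side@z [0.6552 0.0143 0.105 ] tri [0.6564 0.0165 0.1035]
nesttop [417.5 293.1] top@z [ 0.4526 -0.2576  0.118 ] side@z [ 0.4556 -0.2576  0.118 ] tri [ 0.4537 -0.258   0.119 ]
ambL_rim [226.3 223.6] top@z [0.5928 0.1338 0.085 ] ambR_rim [370.3 239.5] top@z [ 0.5654 -0.1671  0.085 ] side@z [ 0.5648 -0.1667  0.085 ] tri [ 0.5651 -0.1669  0.0851]
base largest [0.4822 0.1667 0.    ]
base large [ 0.4705 -0.0738  0.    ]
base medium [0.673  0.2365 0.    ]
base small [0.6573 0.016  0.    ]
base ambL [0.595  0.1352 0.    ]
base ambR [ 0.5652 -0.1668  0.    ]
base nestfoot? [ 0.4557 -0.2672  0.    ]
```

```bash
cat > d.py <<'E'
import sys
from h import *
def to(x,y,z,yaw=None):
    s=manip.read_state();R=s['orientation'];p=s['tcp_pos']
    d=R.T@(np.array([x,y,z])-p)*100
    yw=np.degrees(np.arctan2(R[1,1],R[0,1]))
    tilt=np.degrees(np.arccos(-R[2,2]))
    print('t %.2f p'%s['t'],np.round(p,4),'delta cm',np.round(d,2),'yaw %.2f tilt %.2f'%(yw,tilt),'toolz',np.round(R[:,2],4),'w %.4f'%s['width'],'F',np.round(s['wrist_force'],1),'q',np.round(s['q'],0))
if __name__=='__main__': to(*map(float,sys.argv[1:4]))
E
python3 - <<'E'
from h import *
ct=grab('top')
for n,p,z in [('white',(410.5,253),.046),('red',(444.5,256),.046),('yellow',(435,206),.046),('bal corner',(470,283),.06),('bal top',(470,160),.06),('rackfront',(205,120),0),('bottle base',(302,120),0.03),('cyl',(155,125),.1),('rod base',(368,108),.02)]:
    print(n,np.round(onz(ct,*p,z),3))
E
```

```text
white [ 0.545 -0.259  0.046]
red [ 0.54  -0.332  0.046]
yellow [ 0.65  -0.314  0.046]
bal corner [ 0.481 -0.382  0.06 ]
bal top [ 0.752 -0.39   0.06 ]
rackfront [0.853 0.205 0.   ]
bottle base [ 0.847 -0.019  0.03 ]
cyl [0.799 0.291 0.1  ]
rod base [ 0.884 -0.17   0.02 ]
```

apply_moves(
  deltas=[
    {"dx": -1,"dy": -1.6,"dz": -0.3,"jaw": 100},
    {"dx": -2,"dy": -3,"dz": -0.3},
    {"dx": -2,"dy": -3,"dz": -0.3},
    {"dx": -2,"dy": -3,"dz": -0.3},
    {"dx": -2,"dy": -3},
    {"dx": -2,"dy": -3},
    {"dx": -2,"dy": -3},
    {"dx": -2,"dy": -3},
    {"dx": -2,"dy": -3},
    {"dx": -2,"dy": -3},
    {"dx": -2,"dy": -3},
    {"dx": -2,"dy": -3},
    {"dx": -2,"dy": -3},
    {"dx": -2,"dy": -3},
    {"dx": -2,"dy": -3},
    {"dx": -2,"dy": -3},
    {"dx": -2,"dy": -3},
    {"dx": -2,"dy": -3},
    {"dx": -2,"dy": -3},
    {"dx": -2,"dy": -3},
  ],
)

```text
invalid input
```

```bash
python3 d.py 0.4535 -0.258 0.25
```

```text
t 0.30 p [0.1677 0.6019 0.2392] delta cm [-50.62 -75.16  -1.04] yaw 74.42 tilt 0.04 toolz [-3.e-04 -6.e-04 -1.e+00] w 0.0869 F [ 0.1 -0.  -0.6] q [67. 13. 87.  0. 80. -7.]
```

apply_moves(
  deltas=[
    {"dx": -1,"dy": -1.6,"dz": -0.3,"rx": 0,"ry": 0,"rz": 0,"jaw": 100},
  ],
)

```text
t: 0.4
tcp_pos: [0.1725, 0.5844, 0.2415]
orientation: [[-0.964, 0.267, -0.001], [0.267, 0.964, -0.001], [0.001, -0.001, -1.0]]
wrist_force: [0.9, -0.9, -0.2]
width: 0.0875
```

apply_moves(
  deltas=[
    {"dx": -2,"dy": -3,"dz": -0.2,"rx": 0,"ry": 0,"rz": 0,"jaw": 100},
    {"dx": -2,"dy": -3,"dz": -0.2,"rx": 0,"ry": 0,"rz": 0,"jaw": 100},
    {"dx": -2,"dy": -3,"dz": -0.2,"rx": 0,"ry": 0,"rz": 0,"jaw": 100},
    {"dx": -2,"dy": -3,"dz": 0,"rx": 0,"ry": 0,"rz": 0,"jaw": 100},
    {"dx": -2,"dy": -3,"dz": 0,"rx": 0,"ry": 0,"rz": 0,"jaw": 100},
    {"dx": -2,"dy": -3,"dz": 0,"rx": 0,"ry": 0,"rz": 0,"jaw": 100},
    {"dx": -2,"dy": -3,"dz": 0,"rx": 0,"ry": 0,"rz": 0,"jaw": 100},
    {"dx": -2,"dy": -3,"dz": 0,"rx": 0,"ry": 0,"rz": 0,"jaw": 100},
    {"dx": -2,"dy": -3,"dz": 0,"rx": 0,"ry": 0,"rz": 0,"jaw": 100},
    {"dx": -2,"dy": -3,"dz": 0,"rx": 0,"ry": 0,"rz": 0,"jaw": 100},
    {"dx": -2,"dy": -3,"dz": 0,"rx": 0,"ry": 0,"rz": 0,"jaw": 100},
    {"dx": -2,"dy": -3,"dz": 0,"rx": 0,"ry": 0,"rz": 0,"jaw": 100},
    {"dx": -2,"dy": -3,"dz": 0,"rx": 0,"ry": 0,"rz": 0,"jaw": 100},
    {"dx": -2,"dy": -3,"dz": 0,"rx": 0,"ry": 0,"rz": 0,"jaw": 100},
    {"dx": -2,"dy": -3,"dz": 0,"rx": 0,"ry": 0,"rz": 0,"jaw": 100},
    {"dx": -2,"dy": -3,"dz": 0,"rx": 0,"ry": 0,"rz": 0,"jaw": 100},
    {"dx": -2,"dy": -3,"dz": 0,"rx": 0,"ry": 0,"rz": 0,"jaw": 100},
    {"dx": -2,"dy": -3,"dz": 0,"rx": 0,"ry": 0,"rz": 0,"jaw": 100},
  ],
)

```text
t: 2.2
tcp_pos: [0.3813, -0.0535, 0.2501]
orientation: [[-0.966, 0.26, 0.013], [0.26, 0.966, 0.002], [-0.012, 0.005, -1.0]]
wrist_force: [1.1, -0.4, -0.1]
width: 0.0868
```

```bash
python3 d.py 0.4535 -0.258 0.25
```

```text
t 2.20 p [ 0.3813 -0.0535  0.2501] delta cm [-12.28 -17.87   0.07] yaw 74.95 tilt 0.74 toolz [ 0.0129  0.0016 -0.9999] w 0.0868 F [ 1.1 -0.4 -0.1] q [-20. -24. 120.   0.  83. -95.]
```

apply_moves(
  deltas=[
    {"dx": -2.5,"dy": -3.6,"dz": 0,"rx": 0,"ry": 0,"rz": 0,"jaw": 100},
    {"dx": -2.5,"dy": -3.6,"dz": 0,"rx": 0,"ry": 0,"rz": 0,"jaw": 100},
    {"dx": -2.5,"dy": -3.6,"dz": 0,"rx": 0,"ry": 0,"rz": 0,"jaw": 100},
    {"dx": -2.5,"dy": -3.6,"dz": 0,"rx": 0,"ry": 0,"rz": 0,"jaw": 100},
    {"dx": -2,"dy": -3,"dz": 0,"rx": 0,"ry": 0,"rz": 0,"jaw": 100},
    {"dx": 0,"dy": 0,"dz": 0,"rx": 0,"ry": 0,"rz": 7.5,"jaw": 100},
    {"dx": 0,"dy": 0,"dz": 0,"rx": 0,"ry": 0,"rz": 7.5,"jaw": 100},
    {"dx": 0,"dy": 0,"dz": 0,"rx": 0,"ry": 0,"rz": 7.5,"jaw": 100},
    {"dx": 0,"dy": 0,"dz": 0,"rx": 0,"ry": 0,"rz": 7.5,"jaw": 100},
    {"dx": 0,"dy": 0,"dz": 0,"rx": 0,"ry": 0,"rz": 0,"jaw": 100},
  ],
)

```text
t: 3.2
tcp_pos: [0.4535, -0.2687, 0.2503]
orientation: [[-0.686, 0.727, 0.015], [0.727, 0.686, 0.0], [-0.01, 0.011, -1.0]]
wrist_force: [0.7, -0.1, 0.4]
width: 0.0871
```

```bash
python3 d.py 0.4535 -0.258 0.2
python3 - <<'E'
from h import *
grab('wrist','w1.png');
E
```

```text
t 3.20 p [ 0.4535 -0.2687  0.2503] delta cm [0.82 0.68 5.03] yaw 43.33 tilt 0.86 toolz [ 1.510e-02  5.000e-04 -9.999e-01] w 0.0871 F [ 0.7 -0.1  0.4] q [-40.  -2. 102.   1.  79. -83.]
```

View pics/w1.png

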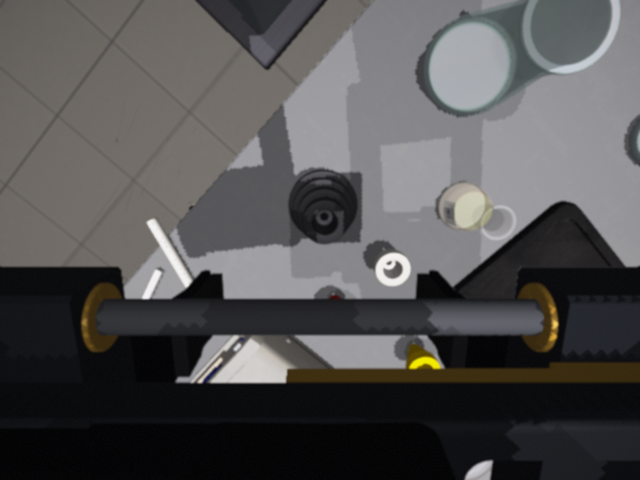

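```bash
cat > d.py <<'E'
import sys
from h import *
from scipy.spatial.transform import Rotation as Ro
def to(x,y,z,yaw=45.):
    s=manip.read_state();R=s['orientation'];p=s['tcp_pos']
    d=R.T@(np.array([x,y,z])-p)*100
    a=np.radians(yaw);yv=np.array([np.cos(a),np.sin(a),0]);zv=np.array([0,0,-1.])
    D=np.stack([np.cross(yv,zv),yv,zv],1)
    rv=Ro.from_matrix(R.T@D).as_rotvec(degrees=True)
    print('t %.2f p'%s['t'],np.round(p,4),'delta cm',np.round(d,2),'rv',np.round(rv,2),'w %.4f'%s['width'],'F',np.round(s['wrist_force'],1),'q',np.round(s['q'],0))
def wcam(fn=None):
    s=manip.read_state();c=manip.read_camera('wrist')
    if fn: cv2.imwrite('pics/'+fn,c['image'][:,:,::-1])
    M=np.array(c['mount']);T=np.eye(4);T[:3,:3]=s['orientation'];T[:3,3]=s['tcp_pos']
    W=np.linalg.inv(T@M);c['R']=W[:3,:3];c['t']=W[:3,3];return c
if __name__=='__main__': to(*map(float,sys.argv[1:]))
E
python3 d.py .4535 -.258 .2 45
python3 - <<'E'
from d import *
c=wcam()
a=c['image'][150:260,270:380,::-1]
cv2.imwrite('pics/w1c.png',cv2.resize(a,None,fx=5,fy=5,interpolation=cv2.INTER_CUBIC))
for z,p in [(.118,(323.5,218)),(.046,(322,198))]: print(onz(c,*p,z))
for p,z in [((.4535,-.258,.118),0),((.4535,-.258,.046),0)]: print(proj(c,p))
E
```

```text
t 3.25 p [ 0.4534 -0.2687  0.2503] delta cm [0.82 0.68 5.03] rv [ 0.64  0.59 -1.46] w 0.0872 F [ 0.2 -0.3  0.4] q [-40.  -2. 102.   1.  79. -83.]
[ 0.45075264 -0.25780353  0.118     ]
[ 0.44843232 -0.25504419  0.046     ]
[326.01209382 220.69930247]
[323.77454734 204.08932878]
```

View pics/w1c.png

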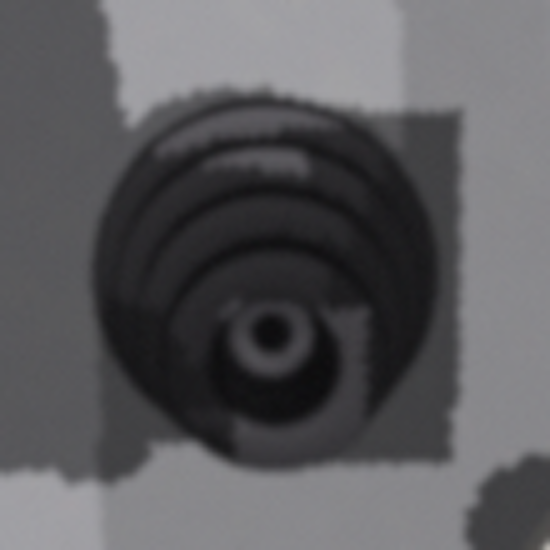

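apply_moves(
  deltas=[
    {"dx": 0.4,"dy": 0.3,"dz": 0,"rx": 0.6,"ry": 0.6,"rz": -1.5,"jaw": 100},
    {"dx": 0.4,"dy": 0.35,"dz": 1,"rx": 0,"ry": 0,"rz": 0,"jaw": 100},
    {"dx": 0,"dy": 0,"dz": 2,"rx": 0,"ry": 0,"rz": 0,"jaw": 100},
    {"dx": 0,"dy": 0,"dz": 2,"rx": 0,"ry": 0,"rz": 0,"jaw": 100},
    {"dx": 0,"dy": 0,"dz": 2,"rx": 0,"ry": 0,"rz": 0,"jaw": 100},
    {"dx": 0,"dy": 0,"dz": 2,"rx": 0,"ry": 0,"rz": 0,"jaw": 100},
    {"dx": 0,"dy": 0,"dz": 0,"rx": 0,"ry": 0,"rz": 0,"jaw": 100},
  ],
)

```text
t: 4.0
tcp_pos: [0.4524, -0.2542, 0.1553]
orientation: [[-0.721, 0.693, -0.001], [0.693, 0.721, 0.001], [0.001, -0.0, -1.0]]
wrist_force: [-0.9, -0.4, 0.1]
width: 0.0868
```

```bash
python3 d.py .453 -.258 .115 45
```

```text
t 4.00 p [ 0.4524 -0.2542  0.1553] delta cm [-0.31 -0.23  4.03] rv [-0.01 -0.05  1.12] w 0.0868 F [-0.9 -0.4  0.1] q [-38.   3. 108.   0.  70. -84.]
```

apply_moves(
  deltas=[
    {"dx": -0.3,"dy": -0.2,"dz": 1,"rx": 0,"ry": 0,"rz": 1.1,"jaw": 100},
    {"dx": 0,"dy": 0,"dz": 1,"rx": 0,"ry": 0,"rz": 0,"jaw": 100},
    {"dx": 0,"dy": 0,"dz": 0,"rx": 0,"ry": 0,"rz": 0,"jaw": 100},
  ],
)

```text
t: 4.3
tcp_pos: [0.4538, -0.2576, 0.1348]
orientation: [[-0.708, 0.706, 0.0], [0.706, 0.708, -0.0], [-0.0, 0.0, -1.0]]
wrist_force: [-0.4, -0.2, 0.6]
width: 0.0872
```

```bash
python3 d.py .453 -.258 .115 45
```

```text
t 4.30 p [ 0.4538 -0.2576  0.1348] delta cm [ 0.03 -0.08  1.98] rv [0.   0.01 0.06] w 0.0872 F [-0.4 -0.2  0.6] q [-38.   4. 108.  -0.  67. -83.]
```

apply_moves(
  deltas=[
    {"dx": 0,"dy": -0.08,"dz": 1,"rx": 0,"ry": 0,"rz": 0,"jaw": 100},
    {"dx": 0,"dy": 0,"dz": 1,"rx": 0,"ry": 0,"rz": 0,"jaw": 100},
    {"dx": 0,"dy": 0,"dz": 0,"rx": 0,"ry": 0,"rz": 0,"jaw": 50},
    {"dx": 0,"dy": 0,"dz": 0,"rx": 0,"ry": 0,"rz": 0,"jaw": 50},
    {"dx": 0,"dy": 0,"dz": 0,"rx": 0,"ry": 0,"rz": 0,"jaw": 50},
  ],
)

```text
t: 4.8
tcp_pos: [0.454, -0.259, 0.1143]
orientation: [[-0.708, 0.706, 0.002], [0.706, 0.708, -0.002], [-0.002, 0.0, -1.0]]
wrist_force: [-0.1, 1.5, 0.6]
width: 0.0708
```

```bash
python3 d.py .453 -.258 .115 45; python3 -c "
from d import *
wcam('w2.png');grab('side','s2.png')
a=cv2.imread('pics/s2.png')[270:420,270:430];cv2.imwrite('pics/s2c.png',cv2.resize(a,None,fx=4,fy=4,interpolation=cv2.INTER_CUBIC))"
```

```text
t 4.80 p [ 0.454  -0.259   0.1143] delta cm [ 0.14  0.   -0.07] rv [0.01 0.14 0.07] w 0.0708 F [-0.1  1.5  0.6] q [-38.   6. 109.  -0.  65. -83.]
```

View pics/s2c.png

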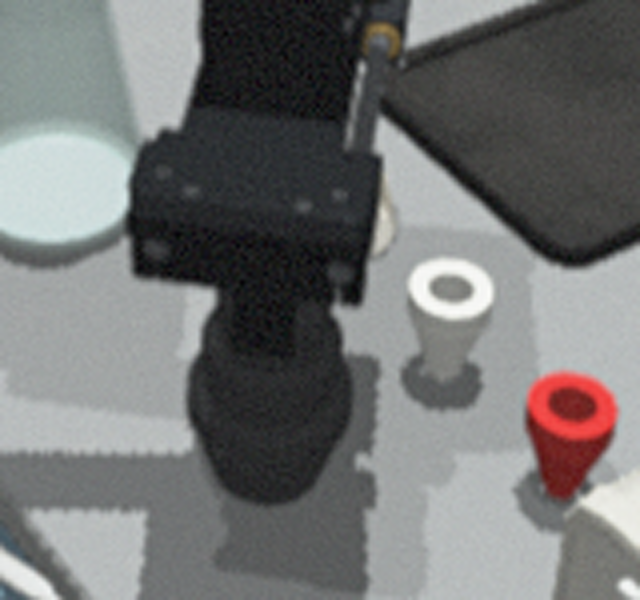

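View pics/w2.png

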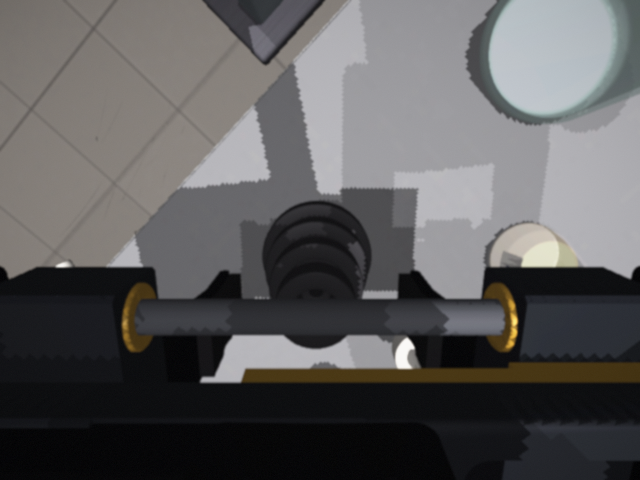

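apply_moves(
  deltas=[
    {"dx": 0.1,"dy": 0,"dz": 0,"rx": 0,"ry": 0,"rz": 0,"jaw": 30},
    {"dx": 0,"dy": 0,"dz": 0,"rx": 0,"ry": 0,"rz": 0,"jaw": 30},
    {"dx": 0,"dy": 0,"dz": 0,"rx": 0,"ry": 0,"rz": 0,"jaw": 30},
    {"dx": 0,"dy": 0,"dz": 0,"rx": 0,"ry": 0,"rz": 0,"jaw": 30},
    {"dx": 0,"dy": 0,"dz": 0,"rx": 0,"ry": 0,"rz": 0,"jaw": 30},
    {"dx": 0,"dy": 0,"dz": 0,"rx": 0,"ry": 0,"rz": 0,"jaw": 30},
    {"dx": 0,"dy": 0,"dz": 0,"rx": 0,"ry": 0,"rz": 0,"jaw": 30},
    {"dx": 0,"dy": 0,"dz": 0,"rx": 0,"ry": 0,"rz": 0,"jaw": 30},
    {"dx": 0,"dy": 0,"dz": 0,"rx": 0,"ry": 0,"rz": 0,"jaw": 30},
  ],
)

```text
t: 5.8
tcp_pos: [0.4539, -0.2587, 0.1155]
orientation: [[-0.708, 0.706, 0.004], [0.706, 0.708, -0.003], [-0.005, 0.001, -1.0]]
wrist_force: [1.3, 1.3, -0.2]
width: 0.0329
```

```bash
python3 d.py .453 -.258 .115 45
```

```text
t 5.80 p [ 0.4539 -0.2587  0.1155] delta cm [ 0.11 -0.01  0.05] rv [0.03 0.27 0.07] w 0.0329 F [ 1.3  1.3 -0.2] q [-38.   6. 109.  -0.  65. -83.]
```

apply_moves(
  deltas=[
    {"dx": 0,"dy": 0,"dz": -0.5,"rx": 0,"ry": 0,"rz": 0,"jaw": 25},
    {"dx": 0,"dy": 0,"dz": -1,"rx": 0,"ry": 0,"rz": 0,"jaw": 25},
    {"dx": 0,"dy": 0,"dz": -1.5,"rx": 0,"ry": 0,"rz": 0,"jaw": 25},
    {"dx": 0,"dy": 0,"dz": -1.5,"rx": 0,"ry": 0,"rz": 0,"jaw": 25},
    {"dx": 0,"dy": 0,"dz": -1.5,"rx": 0,"ry": 0,"rz": 0,"jaw": 25},
    {"dx": 0,"dy": 0,"dz": -1.5,"rx": 0,"ry": 0,"rz": 0,"jaw": 25},
    {"dx": 0,"dy": 0,"dz": -1,"rx": 0,"ry": 0,"rz": 0,"jaw": 25},
    {"dx": 0,"dy": 0,"dz": 0,"rx": 0,"ry": 0,"rz": 0,"jaw": 25},
  ],
)

```text
t: 6.6
tcp_pos: [0.4539, -0.2587, 0.2086]
orientation: [[-0.708, 0.706, 0.006], [0.706, 0.708, -0.005], [-0.007, 0.001, -1.0]]
wrist_force: [0.5, 0.3, -0.5]
width: 0.0328
```

```bash
python3 d.py .6555 .0155 .200 45; python3 -c "
from d import *
wcam('w3.png');grab('side','s3.png')
a=cv2.imread('pics/s3.png')[230:420,270:430];cv2.imwrite('pics/s3c.png',cv2.resize(a,None,fx=3,fy=3,interpolation=cv2.INTER_CUBIC))"
```

```text
t 6.60 p [ 0.4539 -0.2587  0.2086] delta cm [ 5.1  33.65  0.86] rv [0.05 0.41 0.08] w 0.0328 F [ 0.5  0.3 -0.5] q [-38.  -0. 105.  -0.  75. -83.]
```

View pics/s3c.png

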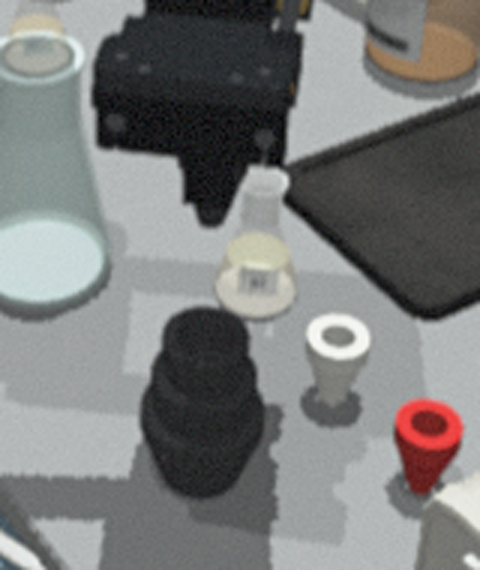

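View pics/w3.png

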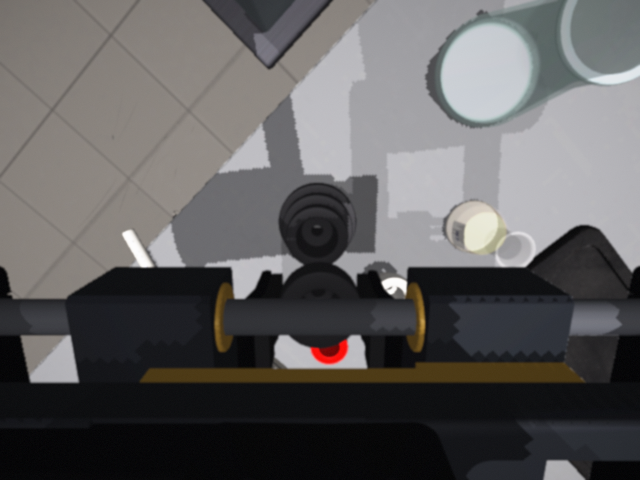

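apply_moves(
  deltas=[
    {"dx": 0.2,"dy": 1.3,"dz": 0,"rx": 0,"ry": 0.4,"rz": 0,"jaw": 25},
    {"dx": 0.4,"dy": 2.6,"dz": 0,"rx": 0,"ry": 0,"rz": 0,"jaw": 25},
    {"dx": 0.4,"dy": 2.6,"dz": 0,"rx": 0,"ry": 0,"rz": 0,"jaw": 25},
    {"dx": 0.4,"dy": 2.6,"dz": 0,"rx": 0,"ry": 0,"rz": 0,"jaw": 25},
    {"dx": 0.4,"dy": 2.6,"dz": 0,"rx": 0,"ry": 0,"rz": 0,"jaw": 25},
    {"dx": 0.4,"dy": 2.6,"dz": 0,"rx": 0,"ry": 0,"rz": 0,"jaw": 25},
    {"dx": 0.4,"dy": 2.6,"dz": 0,"rx": 0,"ry": 0,"rz": 0,"jaw": 25},
    {"dx": 0.4,"dy": 2.6,"dz": 0,"rx": 0,"ry": 0,"rz": 0,"jaw": 25},
    {"dx": 0.4,"dy": 2.6,"dz": 0,"rx": 0,"ry": 0,"rz": 0,"jaw": 25},
    {"dx": 0.4,"dy": 2.6,"dz": 0,"rx": 0,"ry": 0,"rz": 0,"jaw": 25},
    {"dx": 0.4,"dy": 2.6,"dz": 0,"rx": 0,"ry": 0,"rz": 0,"jaw": 25},
    {"dx": 0.4,"dy": 2.6,"dz": 0,"rx": 0,"ry": 0,"rz": 0,"jaw": 25},
    {"dx": 0.3,"dy": 1.8,"dz": 0,"rx": 0,"ry": 0,"rz": 0,"jaw": 25},
    {"dx": 0,"dy": 0,"dz": 0,"rx": 0,"ry": 0,"rz": 0,"jaw": 25},
  ],
)

```text
t: 8.1
tcp_pos: [0.645, 0.0257, 0.1885]
orientation: [[-0.707, 0.707, -0.03], [0.707, 0.707, 0.016], [0.032, -0.01, -0.999]]
wrist_force: [-0.7, 0.2, 0.8]
width: 0.0334
```

```bash
python3 d.py .6562 .0148 .1265 45
```

```text
t 8.10 p [0.645  0.0257 0.1885] delta cm [-1.76  0.08  6.14] rv [-0.56 -1.85  0.02] w 0.0334 F [-0.7  0.2  0.8] q [ -5.  19.  86.   1.  77. -50.]
```

apply_moves(
  deltas=[
    {"dx": -0.9,"dy": 0,"dz": 0,"rx": -0.5,"ry": -1.9,"rz": 0,"jaw": 25},
    {"dx": -0.8,"dy": 0,"dz": 0,"rx": 0,"ry": 0,"rz": 0,"jaw": 25},
    {"dx": 0,"dy": 0,"dz": 0,"rx": 0,"ry": 0,"rz": 0,"jaw": 25},
    {"dx": 0,"dy": 0,"dz": 0,"rx": 0,"ry": 0,"rz": 0,"jaw": 25},
  ],
)

```text
t: 8.5
tcp_pos: [0.655, 0.0148, 0.184]
orientation: [[-0.708, 0.706, -0.008], [0.706, 0.708, -0.001], [0.005, -0.006, -1.0]]
wrist_force: [-0.2, 1.3, -0.4]
width: 0.0329
```

```bash
python3 d.py .6562 .0148 .1265 45
python3 - <<'E'
from d import *
c=wcam('w4.png');print(proj(c,(.6555,.0155,.105)))
cs=grab('side','s4.png')
a=cv2.imread('pics/s4.png')[130:300,250:430];cv2.imwrite('pics/s4c.png',cv2.resize(a,None,fx=3.3,fy=3.3,interpolation=cv2.INTER_CUBIC))
E
```

```text
t 8.50 p [0.655  0.0148 0.184 ] delta cm [-0.12  0.13  5.75] rv [-0.36 -0.31  0.1 ] w 0.0329 F [-0.2  1.3 -0.4] q [ -6.  19.  85.  -0.  76. -51.]
[320.0777521  253.35863267]
```

View pics/s4c.png

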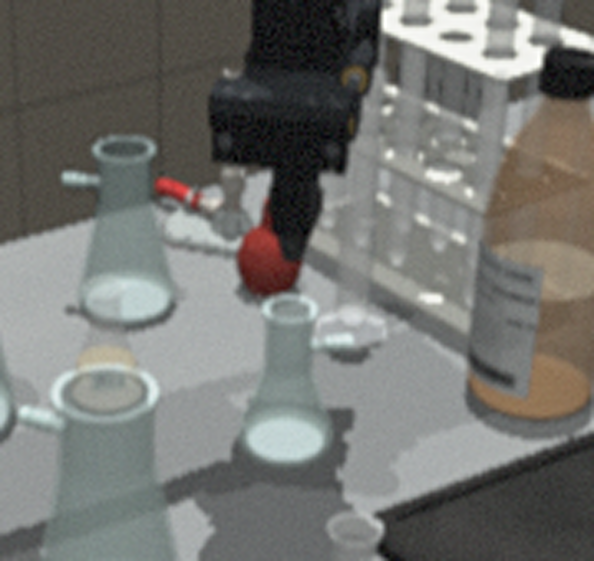

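View pics/w4.png

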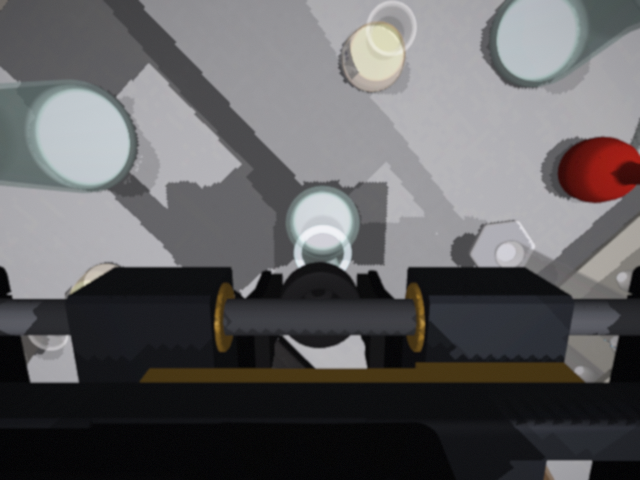

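apply_moves(
  deltas=[
    {"dx": -0.1,"dy": 0.15,"dz": 0.5,"rx": -0.3,"ry": -0.3,"rz": 0,"jaw": 25},
    {"dx": 0,"dy": 0,"dz": 1,"rx": 0,"ry": 0,"rz": 0,"jaw": 25},
    {"dx": 0,"dy": 0,"dz": 1,"rx": 0,"ry": 0,"rz": 0,"jaw": 25},
    {"dx": 0,"dy": 0,"dz": 0.5,"rx": 0,"ry": 0,"rz": 0,"jaw": 25},
    {"dx": 0,"dy": 0,"dz": 0,"rx": 0,"ry": 0,"rz": 0,"jaw": 25},
  ],
)

```text
t: 9.1
tcp_pos: [0.6562, 0.0146, 0.1512]
orientation: [[-0.708, 0.707, -0.001], [0.707, 0.708, -0.0], [0.0, -0.001, -1.0]]
wrist_force: [0.4, -0.0, -0.0]
width: 0.033
```

```bash
python3 d.py .6562 .0150 .1265 45
python3 - <<'E'
from d import *
c=wcam('w5.png')
cs=grab('side','s5.png')
a=cv2.imread('pics/s5.png')[150:290,270:410];b=cv2.imread('pics/w5.png')[180:380,220:420];
cv2.imwrite('pics/s5c.png',np.hstack([cv2.resize(a,(400,400),interpolation=cv2.INTER_CUBIC),cv2.resize(b,(400,400),interpolation=cv2.INTER_CUBIC)]))
E
```

```text
t 9.10 p [0.6562 0.0146 0.1512] delta cm [0.03 0.03 2.47] rv [-0.04 -0.01  0.04] w 0.0330 F [ 0.4 -0.  -0. ] q [ -6.  21.  87.  -0.  72. -51.]
```

View pics/s5c.png

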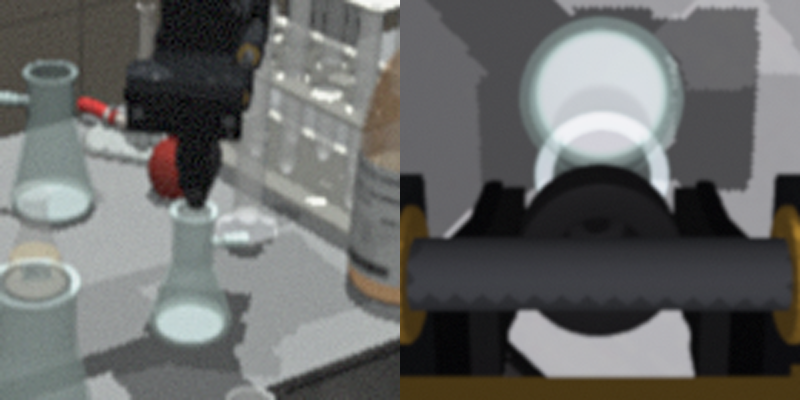

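apply_moves(
  deltas=[
    {"dx": 0,"dy": 0.04,"dz": 0.6,"rx": 0,"ry": 0,"rz": 0,"jaw": 25},
    {"dx": 0,"dy": 0,"dz": 0.6,"rx": 0,"ry": 0,"rz": 0,"jaw": 25},
    {"dx": 0,"dy": 0,"dz": 0.6,"rx": 0,"ry": 0,"rz": 0,"jaw": 25},
    {"dx": 0,"dy": 0,"dz": 0.3,"rx": 0,"ry": 0,"rz": 0,"jaw": 25},
    {"dx": 0,"dy": 0,"dz": 0,"rx": 0,"ry": 0,"rz": 0,"jaw": 25},
  ],
)

```text
t: 9.7
tcp_pos: [0.6576, 0.0151, 0.1304]
orientation: [[-0.708, 0.706, 0.002], [0.706, 0.708, -0.0], [-0.002, 0.001, -1.0]]
wrist_force: [-1.1, 0.9, 0.8]
width: 0.0332
```

```bash
python3 d.py .6562 .0150 .1265 45
```

```text
t 9.70 p [0.6576 0.0151 0.1304] delta cm [ 0.09 -0.11  0.39] rv [0.07 0.09 0.06] w 0.0332 F [-1.1  0.9  0.8] q [ -6.  22.  88.  -0.  70. -51.]
```

apply_moves(
  deltas=[
    {"dx": 0.05,"dy": -0.05,"dz": 0.2,"rx": 0,"ry": 0,"rz": 0,"jaw": 25},
    {"dx": 0,"dy": 0,"dz": 0.2,"rx": 0,"ry": 0,"rz": 0,"jaw": 25},
    {"dx": 0,"dy": 0,"dz": 0.1,"rx": 0,"ry": 0,"rz": 0,"jaw": 25},
  ],
)

```text
t: 10.0
tcp_pos: [0.6576, 0.0154, 0.1265]
orientation: [[-0.708, 0.706, 0.004], [0.706, 0.708, -0.0], [-0.003, 0.003, -1.0]]
wrist_force: [-1.4, -0.1, 5.5]
width: 0.0326
```

```bash
python3 d.py .6562 .0150 .1265 45
```

```text
t 10.00 p [0.6576 0.0154 0.1265] delta cm [ 0.07 -0.12 -0.  ] rv [0.15 0.16 0.06] w 0.0326 F [-1.4 -0.1  5.5] q [ -6.  22.  88.   0.  69. -51.]
```

apply_moves(
  deltas=[
    {"dx": 0,"dy": 0,"dz": 0.1,"rx": 0,"ry": 0,"rz": 0,"jaw": 25},
    {"dx": 0,"dy": 0,"dz": 0,"rx": 0,"ry": 0,"rz": 0,"jaw": 70},
    {"dx": 0,"dy": 0,"dz": 0,"rx": 0,"ry": 0,"rz": 0,"jaw": 70},
    {"dx": 0,"dy": 0,"dz": 0,"rx": 0,"ry": 0,"rz": 0,"jaw": 70},
    {"dx": 0,"dy": 0,"dz": 0,"rx": 0,"ry": 0,"rz": 0,"jaw": 70},
    {"dx": 0,"dy": 0,"dz": 0,"rx": 0,"ry": 0,"rz": 0,"jaw": 70},
    {"dx": 0,"dy": 0,"dz": -0.5,"rx": 0,"ry": 0,"rz": 0,"jaw": 70},
    {"dx": 0,"dy": 0,"dz": -1,"rx": 0,"ry": 0,"rz": 0,"jaw": 70},
    {"dx": 0,"dy": 0,"dz": -2,"rx": 0,"ry": 0,"rz": 0,"jaw": 70},
    {"dx": 0,"dy": 0,"dz": -2,"rx": 0,"ry": 0,"rz": 0,"jaw": 70},
    {"dx": 0,"dy": 0,"dz": -2,"rx": 0,"ry": 0,"rz": 0,"jaw": 100},
    {"dx": 0,"dy": 0,"dz": 0,"rx": 0,"ry": 0,"rz": 0,"jaw": 100},
  ],
)

```text
t: 11.2
tcp_pos: [0.6579, 0.0149, 0.2066]
orientation: [[-0.708, 0.706, 0.006], [0.706, 0.708, -0.001], [-0.005, 0.004, -1.0]]
wrist_force: [0.0, -0.0, -0.4]
width: 0.0701
```

```bash
python3 d.py .4532 -.2583 .21 45
python3 - <<'E'
from d import *
c=wcam('w6.png')
cs=grab('side','s6.png')
a=cv2.imread('pics/s6.png')[150:290,270:410];b=cv2.imread('pics/w6.png')[180:380,220:420];
cv2.imwrite('pics/s6c.png',np.hstack([cv2.resize(a,(400,400),interpolation=cv2.INTER_CUBIC),cv2.resize(b,(400,400),interpolation=cv2.INTER_CUBIC)]))
E
```

```text
t 11.20 p [0.6579 0.0149 0.2066] delta cm [ -4.81 -33.8   -0.44] rv [0.21 0.28 0.06] w 0.0701 F [ 0.  -0.  -0.4] q [ -6.  18.  84.  -0.  77. -51.]
```

View pics/s6c.png

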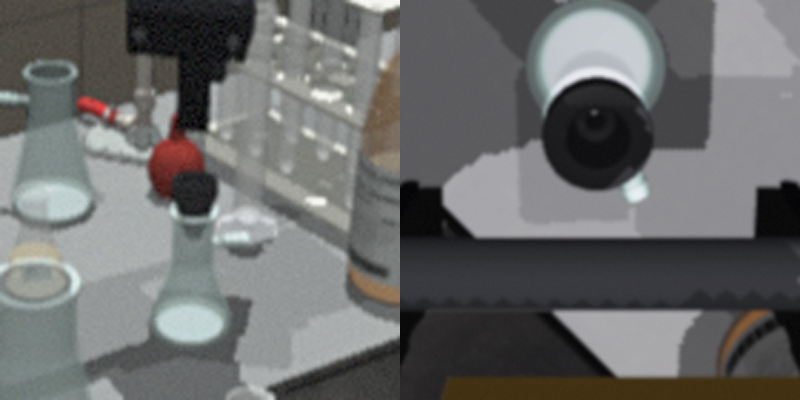

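apply_moves(
  deltas=[
    {"dx": -0.2,"dy": -1.3,"dz": -0.5,"rx": 0.2,"ry": 0.3,"rz": 0,"jaw": 100},
    {"dx": -0.4,"dy": -2.7,"dz": 0,"rx": 0,"ry": 0,"rz": 0,"jaw": 100},
    {"dx": -0.4,"dy": -2.7,"dz": 0,"rx": 0,"ry": 0,"rz": 0,"jaw": 100},
    {"dx": -0.4,"dy": -2.7,"dz": 0,"rx": 0,"ry": 0,"rz": 0,"jaw": 100},
    {"dx": -0.4,"dy": -2.7,"dz": 0,"rx": 0,"ry": 0,"rz": 0,"jaw": 100},
    {"dx": -0.4,"dy": -2.7,"dz": 0,"rx": 0,"ry": 0,"rz": 0,"jaw": 100},
    {"dx": -0.4,"dy": -2.7,"dz": 0,"rx": 0,"ry": 0,"rz": 0,"jaw": 100},
    {"dx": -0.4,"dy": -2.7,"dz": 0,"rx": 0,"ry": 0,"rz": 0,"jaw": 100},
    {"dx": -0.4,"dy": -2.7,"dz": 0,"rx": 0,"ry": 0,"rz": 0,"jaw": 100},
    {"dx": -0.4,"dy": -2.7,"dz": 0,"rx": 0,"ry": 0,"rz": 0,"jaw": 100},
    {"dx": -0.4,"dy": -2.7,"dz": 0,"rx": 0,"ry": 0,"rz": 0,"jaw": 100},
    {"dx": -0.3,"dy": -2.5,"dz": 0,"rx": 0,"ry": 0,"rz": 0,"jaw": 100},
    {"dx": 0,"dy": 0,"dz": 0,"rx": 0,"ry": 0,"rz": 0,"jaw": 100},
  ],
)

```text
t: 12.6
tcp_pos: [0.4472, -0.2463, 0.195]
orientation: [[-0.707, 0.706, -0.036], [0.706, 0.708, 0.01], [0.032, -0.019, -0.999]]
wrist_force: [0.0, 0.1, 0.1]
width: 0.0869
```

```bash
python3 d.py .4532 -.2583 .15 45
```

```text
t 12.60 p [ 0.4472 -0.2463  0.195 ] delta cm [-1.42 -0.34  4.46] rv [-1.08 -1.85  0.06] w 0.0869 F [0.  0.1 0.1] q [-37.   1. 105.  -1.  76. -82.]
```

apply_moves(
  deltas=[
    {"dx": -0.7,"dy": -0.2,"dz": 1,"rx": -1.0,"ry": -1.8,"rz": 0,"jaw": 100},
    {"dx": -0.6,"dy": -0.1,"dz": 2,"rx": 0,"ry": 0,"rz": 0,"jaw": 100},
    {"dx": 0,"dy": 0,"dz": 2,"rx": 0,"ry": 0,"rz": 0,"jaw": 100},
    {"dx": 0,"dy": 0,"dz": 1.5,"rx": 0,"ry": 0,"rz": 0,"jaw": 100},
    {"dx": 0,"dy": 0,"dz": 0,"rx": 0,"ry": 0,"rz": 0,"jaw": 100},
  ],
)

```text
t: 13.1
tcp_pos: [0.4505, -0.2566, 0.1249]
orientation: [[-0.705, 0.709, -0.005], [0.709, 0.705, 0.004], [0.006, -0.0, -1.0]]
wrist_force: [0.4, 0.0, -0.4]
width: 0.0872
```

```bash
python3 d.py .4532 -.2583 .091 45;  python3 - <<'E'
from d import *
c=wcam('w7.png')
for z in (.094,.07,.046): print(np.round(proj(c,(.453,-.258,z)),1))
b=cv2.imread('pics/w7.png')[180:380,220:420];
cv2.imwrite('pics/w7c.png',cv2.resize(b,(600,600),interpolation=cv2.INTER_CUBIC))
E
```

```text
t 13.10 p [ 0.4505 -0.2566  0.1249] delta cm [-0.33  0.07  3.38] rv [-0.02 -0.34 -0.16] w 0.0872 F [ 0.4  0.  -0.4] q [-38.   5. 109.   0.  66. -83.]
[319.1 286.6]
[319.1 270.7]
[319.1 258. ]
```

View pics/w7c.png

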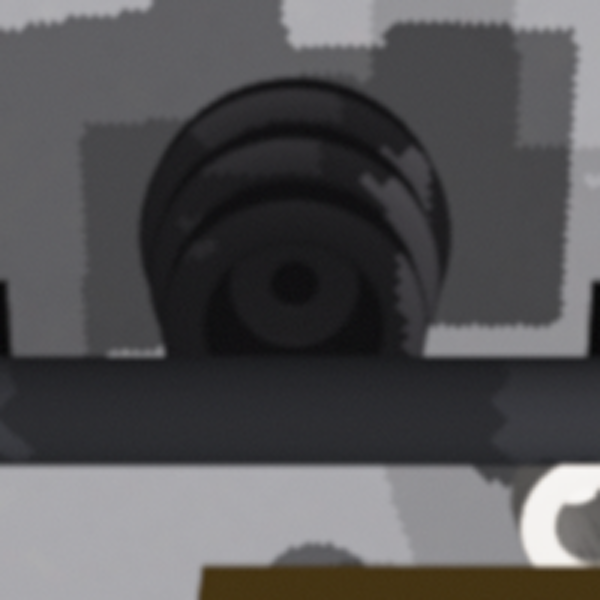

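apply_moves(
  deltas=[
    {"dx": -0.25,"dy": 0.05,"dz": 1,"rx": 0,"ry": -0.3,"rz": -0.1,"jaw": 100},
    {"dx": -0.05,"dy": 0,"dz": 1.2,"rx": 0,"ry": 0,"rz": 0,"jaw": 100},
    {"dx": 0,"dy": 0,"dz": 1,"rx": 0,"ry": 0,"rz": 0,"jaw": 80},
    {"dx": 0,"dy": 0,"dz": 0,"rx": 0,"ry": 0,"rz": 0,"jaw": 70},
  ],
)

```text
t: 13.55
tcp_pos: [0.4548, -0.259, 0.0932]
orientation: [[-0.707, 0.707, 0.003], [0.707, 0.707, -0.002], [-0.004, 0.0, -1.0]]
wrist_force: [0.4, 0.7, -0.1]
width: 0.0781
```

```bash
python3 d.py .4532 -.2583 .091 45
```

```text
t 13.55 p [ 0.4548 -0.259   0.0932] delta cm [ 0.17 -0.06  0.22] rv [ 0.02  0.21 -0.  ] w 0.0781 F [ 0.4  0.7 -0.1] q [-38.   8. 110.  -0.  62. -83.]
```

apply_moves(
  deltas=[
    {"dx": 0.17,"dy": -0.06,"dz": 0.2,"rx": 0,"ry": 0.2,"rz": 0,"jaw": 40},
    {"dx": 0,"dy": 0,"dz": 0,"rx": 0,"ry": 0,"rz": 0,"jaw": 40},
    {"dx": 0,"dy": 0,"dz": 0,"rx": 0,"ry": 0,"rz": 0,"jaw": 40},
    {"dx": 0,"dy": 0,"dz": 0,"rx": 0,"ry": 0,"rz": 0,"jaw": 40},
    {"dx": 0,"dy": 0,"dz": 0,"rx": 0,"ry": 0,"rz": 0,"jaw": 40},
    {"dx": 0,"dy": 0,"dz": 0,"rx": 0,"ry": 0,"rz": 0,"jaw": 40},
    {"dx": 0,"dy": 0,"dz": 0,"rx": 0,"ry": 0,"rz": 0,"jaw": 40},
    {"dx": 0,"dy": 0,"dz": 0,"rx": 0,"ry": 0,"rz": 0,"jaw": 40},
  ],
)

```text
t: 14.35
tcp_pos: [0.4538, -0.2588, 0.0923]
orientation: [[-0.707, 0.707, 0.002], [0.707, 0.707, -0.001], [-0.002, 0.0, -1.0]]
wrist_force: [0.4, 0.0, -0.9]
width: 0.043
```

```bash
python3 d.py .4532 -.2583 .091 45
```

```text
t 14.35 p [ 0.4538 -0.2588  0.0923] delta cm [ 0.07 -0.01  0.13] rv [0.03 0.1  0.  ] w 0.0430 F [ 0.4  0.  -0.9] q [-38.   8. 110.   0.  62. -83.]
```

apply_moves(
  deltas=[
    {"dx": 0,"dy": 0,"dz": -0.5,"rx": 0,"ry": 0,"rz": 0,"jaw": 35},
    {"dx": 0,"dy": 0,"dz": -1,"rx": 0,"ry": 0,"rz": 0,"jaw": 35},
    {"dx": 0,"dy": 0,"dz": -1.5,"rx": 0,"ry": 0,"rz": 0,"jaw": 35},
    {"dx": 0,"dy": 0,"dz": -2,"rx": 0,"ry": 0,"rz": 0,"jaw": 35},
    {"dx": 0,"dy": 0,"dz": -2,"rx": 0,"ry": 0,"rz": 0,"jaw": 35},
    {"dx": 0,"dy": 0,"dz": -2,"rx": 0,"ry": 0,"rz": 0,"jaw": 35},
    {"dx": 0,"dy": 0,"dz": -2,"rx": 0,"ry": 0,"rz": 0,"jaw": 35},
    {"dx": 0,"dy": 0,"dz": -2,"rx": 0,"ry": 0,"rz": 0,"jaw": 35},
    {"dx": 0,"dy": 0,"dz": -2,"rx": 0,"ry": 0,"rz": 0,"jaw": 35},
    {"dx": 0,"dy": 0,"dz": 0,"rx": 0,"ry": 0,"rz": 0,"jaw": 35},
  ],
)

```text
t: 15.35
tcp_pos: [0.4536, -0.2586, 0.2551]
orientation: [[-0.707, 0.707, 0.005], [0.707, 0.707, -0.003], [-0.006, 0.001, -1.0]]
wrist_force: [0.6, -0.3, -0.0]
width: 0.0433
```

```bash
python3 d.py .6702 .2345 .225 45
python3 - <<'E'
from d import *
wcam('w8.png');grab('side','s8.png')
a=cv2.imread('pics/s8.png')[200:420,250:430];b=cv2.imread('pics/w8.png')[180:380,220:420];
cv2.imwrite('pics/s8c.png',np.hstack([cv2.resize(a,(400,490),interpolation=cv2.INTER_CUBIC),cv2.resize(b,(400,490),interpolation=cv2.INTER_CUBIC)]))
E
```

```text
t 15.35 p [ 0.4536 -0.2586  0.2551] delta cm [19.56 50.18  2.94] rv [0.05 0.32 0.01] w 0.0433 F [ 0.6 -0.3 -0. ] q [-38.  -2. 102.   0.  80. -83.]
```

View pics/s8c.png

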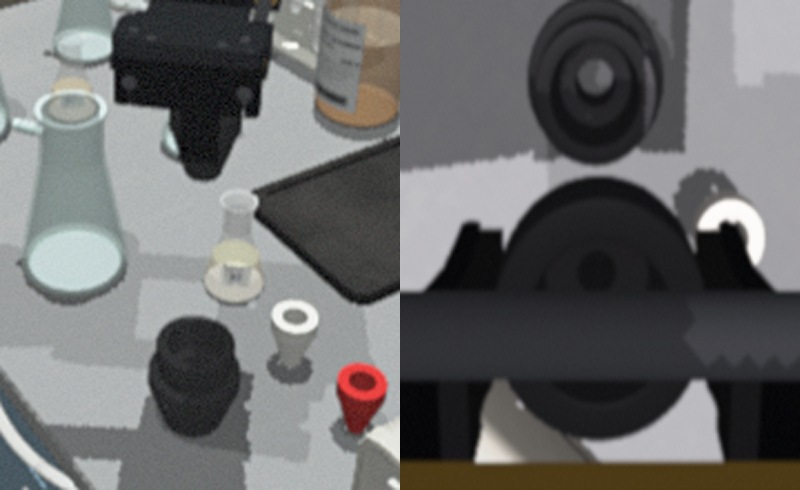

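apply_moves(
  deltas=[
    {"dx": 0.5,"dy": 1.3,"dz": 0,"rx": 0,"ry": 0.3,"rz": 0,"jaw": 35},
    {"dx": 1,"dy": 2.6,"dz": -0.1,"rx": 0,"ry": 0,"rz": 0,"jaw": 35},
    {"dx": 1,"dy": 2.6,"dz": -0.1,"rx": 0,"ry": 0,"rz": 0,"jaw": 35},
    {"dx": 1,"dy": 2.6,"dz": -0.1,"rx": 0,"ry": 0,"rz": 0,"jaw": 35},
    {"dx": 1,"dy": 2.6,"dz": -0.1,"rx": 0,"ry": 0,"rz": 0,"jaw": 35},
    {"dx": 1,"dy": 2.6,"dz": -0.1,"rx": 0,"ry": 0,"rz": 0,"jaw": 35},
    {"dx": 1,"dy": 2.6,"dz": -0.1,"rx": 0,"ry": 0,"rz": 0,"jaw": 35},
    {"dx": 1,"dy": 2.6,"dz": -0.1,"rx": 0,"ry": 0,"rz": 0,"jaw": 35},
    {"dx": 1,"dy": 2.6,"dz": -0.1,"rx": 0,"ry": 0,"rz": 0,"jaw": 35},
    {"dx": 1,"dy": 2.6,"dz": -0.1,"rx": 0,"ry": 0,"rz": 0,"jaw": 35},
    {"dx": 1,"dy": 2.6,"dz": -0.1,"rx": 0,"ry": 0,"rz": 0,"jaw": 35},
    {"dx": 1,"dy": 2.6,"dz": -0.1,"rx": 0,"ry": 0,"rz": 0,"jaw": 35},
  ],
)

```text
t: 16.65
tcp_pos: [0.5782, 0.0569, 0.2433]
orientation: [[-0.703, 0.71, -0.036], [0.71, 0.704, 0.018], [0.038, -0.013, -0.999]]
wrist_force: [0.5, -0.1, -0.5]
width: 0.043
```

```bash
python3 d.py .6702 .2345 .225 45
```

```text
t 16.65 p [0.5782 0.0569 0.2433] delta cm [ 6.08 19.06  1.81] rv [-0.74 -2.18 -0.27] w 0.0430 F [ 0.5 -0.1 -0.5] q [ -3.   8.  92.   1.  82. -48.]
```

apply_moves(
  deltas=[
    {"dx": 0.6,"dy": 2.2,"dz": 0,"rx": -0.8,"ry": -2.2,"rz": -0.3,"jaw": 35},
    {"dx": 0.8,"dy": 2.5,"dz": 0,"rx": 0,"ry": 0,"rz": 0,"jaw": 35},
    {"dx": 0.8,"dy": 2.5,"dz": 0,"rx": 0,"ry": 0,"rz": 0,"jaw": 35},
    {"dx": 0.8,"dy": 2.5,"dz": 0,"rx": 0,"ry": 0,"rz": 0,"jaw": 35},
    {"dx": 0.8,"dy": 2.5,"dz": 0,"rx": 0,"ry": 0,"rz": 0,"jaw": 35},
    {"dx": 0.8,"dy": 2.5,"dz": 0,"rx": 0,"ry": 0,"rz": 0,"jaw": 35},
    {"dx": 0.4,"dy": 1.6,"dz": 0,"rx": 0,"ry": 0,"rz": 0,"jaw": 35},
    {"dx": 0,"dy": 0,"dz": 0,"rx": 0,"ry": 0,"rz": 0,"jaw": 35},
  ],
)

```text
t: 17.45
tcp_pos: [0.6508, 0.2266, 0.2252]
orientation: [[-0.712, 0.702, -0.025], [0.702, 0.712, 0.0], [0.018, -0.017, -1.0]]
wrist_force: [0.5, -0.3, -0.1]
width: 0.0429
```

```bash
python3 d.py .6702 .2345 .205 45
```

```text
t 17.45 p [0.6508 0.2266 0.2252] delta cm [-0.86  1.96  1.97] rv [-0.99 -1.03  0.43] w 0.0429 F [ 0.5 -0.3 -0.1] q [ 12.  23.  76.   0.  82. -33.]
```

apply_moves(
  deltas=[
    {"dx": -0.5,"dy": 1,"dz": 0,"rx": -1.0,"ry": -1.0,"rz": 0.4,"jaw": 35},
    {"dx": -0.4,"dy": 0.9,"dz": 0.5,"rx": 0,"ry": 0,"rz": 0,"jaw": 35},
    {"dx": 0,"dy": 0,"dz": 1,"rx": 0,"ry": 0,"rz": 0,"jaw": 35},
    {"dx": 0,"dy": 0,"dz": 0,"rx": 0,"ry": 0,"rz": 0,"jaw": 35},
  ],
)

```text
t: 17.85
tcp_pos: [0.6695, 0.2336, 0.2047]
orientation: [[-0.707, 0.707, -0.004], [0.707, 0.707, -0.001], [0.002, -0.004, -1.0]]
wrist_force: [-1.5, 0.1, 0.0]
width: 0.0427
```

```bash
python3 d.py .6702 .2345 .18 45
python3 - <<'E'
from d import *
c=wcam('w9.png');grab('side','s9.png');print(proj(c,(.6697,.235,.13)))
a=cv2.imread('pics/s9.png')[110:250,220:360];b=cv2.imread('pics/w9.png')[180:380,220:420];
cv2.imwrite('pics/s9c.png',np.hstack([cv2.resize(a,(400,400),interpolation=cv2.INTER_CUBIC),cv2.resize(b,(400,400),interpolation=cv2.INTER_CUBIC)]))
E
```

```text
t 17.85 p [0.6695 0.2336 0.2047] delta cm [0.01 0.12 2.47] rv [-0.23 -0.12 -0.01] w 0.0427 F [-1.5  0.1  0. ] q [ 13.  26.  75.  -0.  80. -32.]
[320.03642312 253.87400459]
```

View pics/s9c.png

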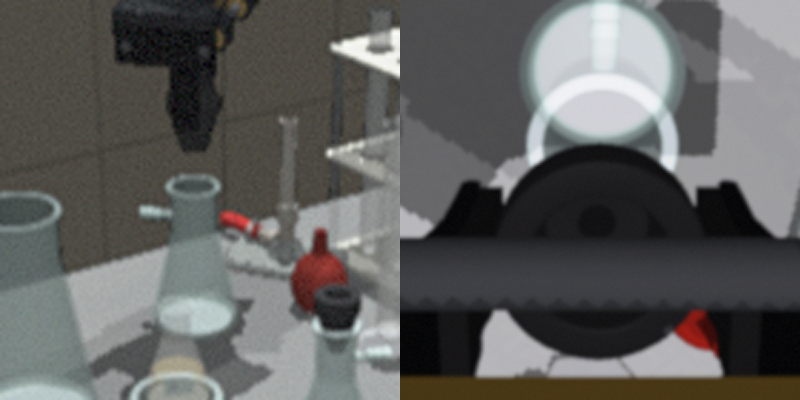

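apply_moves(
  deltas=[
    {"dx": -0.05,"dy": 0.15,"dz": 1,"rx": -0.2,"ry": -0.1,"rz": 0,"jaw": 35},
    {"dx": 0,"dy": 0,"dz": 1,"rx": 0,"ry": 0,"rz": 0,"jaw": 35},
    {"dx": 0,"dy": 0,"dz": 0.5,"rx": 0,"ry": 0,"rz": 0,"jaw": 35},
    {"dx": 0,"dy": 0,"dz": 0.5,"rx": 0,"ry": 0,"rz": 0,"jaw": 35},
    {"dx": 0,"dy": 0,"dz": 0,"rx": 0,"ry": 0,"rz": 0,"jaw": 35},
  ],
)

```text
t: 18.45
tcp_pos: [0.6718, 0.2333, 0.1748]
orientation: [[-0.706, 0.708, 0.003], [0.708, 0.706, 0.001], [-0.002, 0.003, -1.0]]
wrist_force: [0.6, -0.4, -0.3]
width: 0.0429
```

```bash
python3 d.py .6702 .2345 .1523 45
python3 - <<'E'
from d import *
c=wcam('w10.png');grab('side','s10.png');print(proj(c,(.6697,.235,.13)))
a=cv2.imread('pics/s10.png')[110:250,220:360];b=cv2.imread('pics/w10.png')[180:380,220:420];
cv2.imwrite('pics/s10c.png',np.hstack([cv2.resize(a,(400,400),interpolation=cv2.INTER_CUBIC),cv2.resize(b,(400,400),interpolation=cv2.INTER_CUBIC)]))
E
```

```text
t 18.45 p [0.6718 0.2333 0.1748] delta cm [ 0.2  -0.04  2.25] rv [ 0.15  0.09 -0.1 ] w 0.0429 F [ 0.6 -0.4 -0.3] q [ 13.  27.  77.   0.  76. -32.]
[316.6677543  266.51254705]
```

View pics/s10c.png

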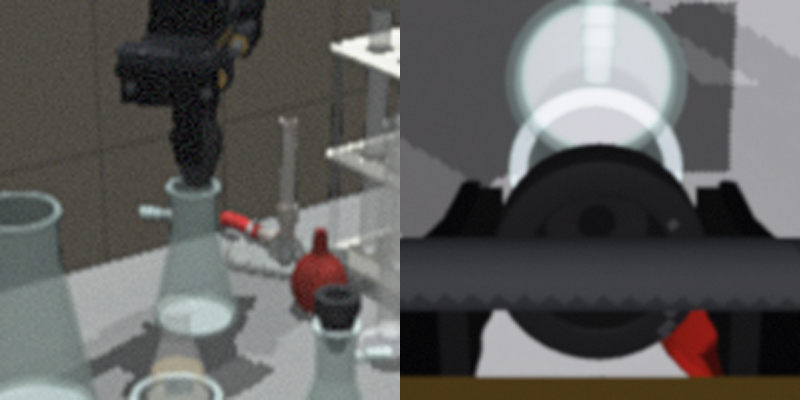

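apply_moves(
  deltas=[
    {"dx": 0.1,"dy": 0,"dz": 0.5,"rx": 0.1,"ry": 0.1,"rz": 0,"jaw": 35},
    {"dx": 0,"dy": -0.03,"dz": 0.5,"rx": 0,"ry": 0,"rz": 0,"jaw": 35},
    {"dx": 0,"dy": -0.03,"dz": 0.5,"rx": 0,"ry": 0,"rz": 0,"jaw": 35},
    {"dx": 0,"dy": 0,"dz": 0.4,"rx": 0,"ry": 0,"rz": 0,"jaw": 35},
  ],
)

```text
t: 18.95
tcp_pos: [0.6722, 0.2344, 0.1577]
orientation: [[-0.706, 0.708, 0.005], [0.708, 0.706, 0.002], [-0.002, 0.005, -1.0]]
wrist_force: [-0.5, -0.5, 0.9]
width: 0.0429
```

```bash
python3 d.py .6706 .2341 .1523 45
```

```text
t 18.95 p [0.6722 0.2344 0.1577] delta cm [ 0.1  -0.14  0.54] rv [ 0.28  0.12 -0.09] w 0.0429 F [-0.5 -0.5  0.9] q [ 13.  28.  77.   0.  75. -32.]
```

apply_moves(
  deltas=[
    {"dx": 0.05,"dy": -0.12,"dz": 0.2,"rx": 0.3,"ry": 0.1,"rz": 0,"jaw": 35},
    {"dx": 0,"dy": -0.03,"dz": 0.2,"rx": 0,"ry": 0,"rz": 0,"jaw": 35},
    {"dx": 0,"dy": 0,"dz": 0.15,"rx": 0,"ry": 0,"rz": 0,"jaw": 35},
  ],
)

```text
t: 19.25
tcp_pos: [0.6705, 0.2341, 0.1516]
orientation: [[-0.706, 0.708, -0.001], [0.708, 0.706, 0.0], [0.001, -0.001, -1.0]]
wrist_force: [-1.7, 1.7, 5.7]
width: 0.0431
```

```bash
python3 d.py .6706 .2341 .1523 45
```

```text
t 19.25 p [0.6705 0.2341 0.1516] delta cm [-0.01  0.01 -0.07] rv [-0.04 -0.04 -0.07] w 0.0431 F [-1.7  1.7  5.7] q [ 13.  28.  78.   0.  74. -32.]
```

apply_moves(
  deltas=[
    {"dx": 0,"dy": 0,"dz": 0.1,"rx": 0,"ry": 0,"rz": 0,"jaw": 35},
    {"dx": 0,"dy": 0,"dz": 0,"rx": 0,"ry": 0,"rz": 0,"jaw": 80},
    {"dx": 0,"dy": 0,"dz": 0,"rx": 0,"ry": 0,"rz": 0,"jaw": 80},
    {"dx": 0,"dy": 0,"dz": 0,"rx": 0,"ry": 0,"rz": 0,"jaw": 80},
    {"dx": 0,"dy": 0,"dz": 0,"rx": 0,"ry": 0,"rz": 0,"jaw": 80},
    {"dx": 0,"dy": 0,"dz": 0,"rx": 0,"ry": 0,"rz": 0,"jaw": 80},
    {"dx": 0,"dy": 0,"dz": -0.5,"rx": 0,"ry": 0,"rz": 0,"jaw": 80},
    {"dx": 0,"dy": 0,"dz": -1,"rx": 0,"ry": 0,"rz": 0,"jaw": 80},
    {"dx": 0,"dy": 0,"dz": -2,"rx": 0,"ry": 0,"rz": 0,"jaw": 80},
    {"dx": 0,"dy": 0,"dz": -2,"rx": 0,"ry": 0,"rz": 0,"jaw": 100},
    {"dx": 0,"dy": 0,"dz": -2,"rx": 0,"ry": 0,"rz": 0,"jaw": 100},
    {"dx": 0,"dy": 0,"dz": 0,"rx": 0,"ry": 0,"rz": 0,"jaw": 100},
  ],
)

```text
t: 20.45
tcp_pos: [0.6711, 0.2336, 0.2313]
orientation: [[-0.706, 0.708, 0.001], [0.708, 0.706, -0.001], [-0.001, 0.0, -1.0]]
wrist_force: [0.3, -0.3, 0.4]
width: 0.0838
```

```bash
python3 d.py .4532 -.2583 .22 45
python3 - <<'E'
from d import *
c=wcam('w11.png');grab('side','s11.png')
a=cv2.imread('pics/s11.png')[140:280,230:370];b=cv2.imread('pics/w11.png')[180:380,220:420];
cv2.imwrite('pics/s11c.png',np.hstack([cv2.resize(a,(400,400),interpolation=cv2.INTER_CUBIC),cv2.resize(b,(400,400),interpolation=cv2.INTER_CUBIC)]))
E
```

```text
t 20.45 p [0.6711 0.2336 0.2313] delta cm [-19.45 -50.16   1.14] rv [ 0.01  0.06 -0.09] w 0.0838 F [ 0.3 -0.3  0.4] q [ 13.  25.  73.  -0.  82. -32.]
```

View pics/s11c.png

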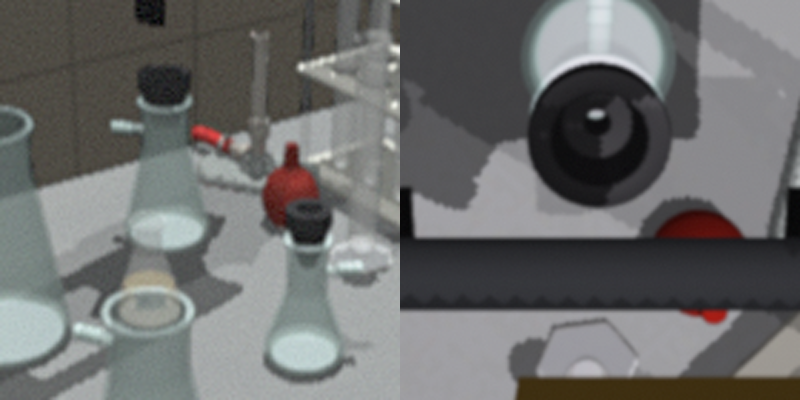

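apply_moves(
  deltas=[
    {"dx": -0.6,"dy": -1.5,"dz": -0.5,"rx": 0,"ry": 0,"rz": 0,"jaw": 100},
    {"dx": -1.2,"dy": -3,"dz": -0.2,"rx": 0,"ry": 0,"rz": 0,"jaw": 100},
    {"dx": -1.2,"dy": -3,"dz": -0.1,"rx": 0,"ry": 0,"rz": 0,"jaw": 100},
    {"dx": -1.2,"dy": -3,"dz": -0.1,"rx": 0,"ry": 0,"rz": 0,"jaw": 100},
    {"dx": -1.2,"dy": -3,"dz": -0.1,"rx": 0,"ry": 0,"rz": 0,"jaw": 100},
    {"dx": -1.2,"dy": -3,"dz": -0.1,"rx": 0,"ry": 0,"rz": 0,"jaw": 100},
    {"dx": -1.2,"dy": -3,"dz": -0.1,"rx": 0,"ry": 0,"rz": 0,"jaw": 100},
    {"dx": -1.2,"dy": -3,"dz": -0.1,"rx": 0,"ry": 0,"rz": 0,"jaw": 100},
    {"dx": -1.2,"dy": -3,"dz": -0.1,"rx": 0,"ry": 0,"rz": 0,"jaw": 100},
    {"dx": -1.2,"dy": -3,"dz": -0.1,"rx": 0,"ry": 0,"rz": 0,"jaw": 100},
  ],
)

```text
t: 21.55
tcp_pos: [0.5362, -0.0545, 0.2264]
orientation: [[-0.711, 0.703, -0.029], [0.703, 0.711, -0.001], [0.02, -0.021, -1.0]]
wrist_force: [0.3, 0.2, -0.2]
width: 0.0873
```

```bash
python3 d.py .4532 -.2583 .22 45
```

```text
t 21.55 p [ 0.5362 -0.0545  0.2264] delta cm [ -8.44 -20.31   0.9 ] rv [-1.21 -1.15  0.32] w 0.0873 F [ 0.3  0.2 -0.2] q [-14.   3. 100.  -0.  79. -59.]
```

apply_moves(
  deltas=[
    {"dx": -1.2,"dy": -2.8,"dz": 0,"rx": -1.2,"ry": -1.2,"rz": 0.3,"jaw": 100},
    {"dx": -1.2,"dy": -2.8,"dz": 0,"rx": 0,"ry": 0,"rz": 0,"jaw": 100},
    {"dx": -1.2,"dy": -2.8,"dz": 0,"rx": 0,"ry": 0,"rz": 0,"jaw": 100},
    {"dx": -1.2,"dy": -2.8,"dz": 0,"rx": 0,"ry": 0,"rz": 0,"jaw": 100},
    {"dx": -1.2,"dy": -2.8,"dz": 0,"rx": 0,"ry": 0,"rz": 0,"jaw": 100},
    {"dx": -1.2,"dy": -2.8,"dz": 0,"rx": 0,"ry": 0,"rz": 0,"jaw": 100},
    {"dx": -0.4,"dy": -1.5,"dz": 0,"rx": 0,"ry": 0,"rz": 0,"jaw": 100},
    {"dx": 0,"dy": 0,"dz": 0,"rx": 0,"ry": 0,"rz": 0,"jaw": 100},
  ],
)

```text
t: 22.35
tcp_pos: [0.4488, -0.2448, 0.2144]
orientation: [[-0.704, 0.71, -0.015], [0.71, 0.704, 0.007], [0.016, -0.006, -1.0]]
wrist_force: [0.8, -0.1, -0.2]
width: 0.087
```

```bash
python3 d.py .4532 -.2583 .12 45
```

```text
t 22.35 p [ 0.4488 -0.2448  0.2144] delta cm [-1.42 -0.58  9.42] rv [-0.33 -0.89 -0.25] w 0.0870 F [ 0.8 -0.1 -0.2] q [-37.  -1. 105.  -0.  77. -82.]
```

apply_moves(
  deltas=[
    {"dx": -0.7,"dy": -0.3,"dz": 1,"rx": -0.3,"ry": -0.9,"rz": -0.2,"jaw": 100},
    {"dx": -0.7,"dy": -0.3,"dz": 2,"rx": 0,"ry": 0,"rz": 0,"jaw": 100},
    {"dx": 0,"dy": 0,"dz": 2,"rx": 0,"ry": 0,"rz": 0,"jaw": 100},
    {"dx": 0,"dy": 0,"dz": 2,"rx": 0,"ry": 0,"rz": 0,"jaw": 100},
    {"dx": 0,"dy": 0,"dz": 1.5,"rx": 0,"ry": 0,"rz": 0,"jaw": 100},
    {"dx": 0,"dy": 0,"dz": 0,"rx": 0,"ry": 0,"rz": 0,"jaw": 100},
  ],
)

```text
t: 22.95
tcp_pos: [0.4538, -0.2532, 0.1214]
orientation: [[-0.707, 0.708, -0.004], [0.708, 0.707, 0.006], [0.007, 0.001, -1.0]]
wrist_force: [-1.0, 0.0, 1.1]
width: 0.0871
```

```bash
python3 d.py .4532 -.2583 .067 45;  python3 - <<'E'
from d import *
c=wcam('w12.png')
for z in (.07,.046): print(np.round(proj(c,(.453,-.258,z)),1))
b=cv2.imread('pics/w12.png')[180:380,220:420];
cv2.imwrite('pics/w12c.png',cv2.resize(b,(600,600),interpolation=cv2.INTER_CUBIC))
E
```

```text
t 22.95 p [ 0.4538 -0.2532  0.1214] delta cm [-0.36 -0.41  5.43] rv [ 0.08 -0.4  -0.04] w 0.0871 F [-1.   0.   1.1] q [-38.   5. 109.   0.  66. -83.]
[310.2 273.2]
[311.  260.1]
```

View pics/w12c.png

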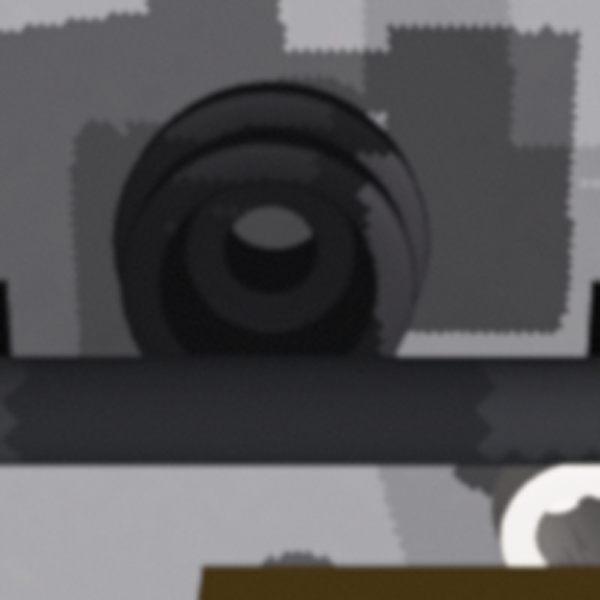

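apply_moves(
  deltas=[
    {"dx": -0.3,"dy": -0.35,"dz": 0.5,"rx": 0,"ry": -0.3,"rz": 0,"jaw": 100},
    {"dx": 0,"dy": 0,"dz": 1.5,"rx": 0,"ry": 0,"rz": 0,"jaw": 100},
    {"dx": 0,"dy": 0,"dz": 1.5,"rx": 0,"ry": 0,"rz": 0,"jaw": 100},
    {"dx": 0,"dy": 0,"dz": 1.2,"rx": 0,"ry": 0,"rz": 0,"jaw": 100},
    {"dx": 0,"dy": 0,"dz": 0,"rx": 0,"ry": 0,"rz": 0,"jaw": 90},
  ],
)

```text
t: 23.5
tcp_pos: [0.4561, -0.2587, 0.0746]
orientation: [[-0.707, 0.707, 0.005], [0.707, 0.707, -0.002], [-0.005, 0.003, -1.0]]
wrist_force: [-0.6, 0.8, 0.4]
width: 0.0842
```

```bash
python3 d.py .4532 -.2583 .0675 45
```

```text
t 23.50 p [ 0.4561 -0.2587  0.0746] delta cm [ 0.24 -0.18  0.71] rv [0.15 0.29 0.02] w 0.0842 F [-0.6  0.8  0.4] q [-38.   9. 110.   0.  60. -83.]
```

apply_moves(
  deltas=[
    {"dx": 0.22,"dy": -0.18,"dz": 0.5,"rx": 0.1,"ry": 0.3,"rz": 0,"jaw": 75},
    {"dx": 0,"dy": 0,"dz": 0.15,"rx": 0,"ry": 0,"rz": 0,"jaw": 70},
    {"dx": 0,"dy": 0,"dz": 0,"rx": 0,"ry": 0,"rz": 0,"jaw": 70},
  ],
)

```text
t: 23.8
tcp_pos: [0.4535, -0.2587, 0.0681]
orientation: [[-0.707, 0.707, 0.001], [0.707, 0.707, 0.001], [-0.0, 0.001, -1.0]]
wrist_force: [0.9, 0.0, -0.2]
width: 0.065
```

```bash
python3 d.py .4532 -.2583 .0675 45
```

```text
t 23.80 p [ 0.4535 -0.2587  0.0681] delta cm [0.05 0.01 0.06] rv [0.04 0.   0.02] w 0.0650 F [ 0.9  0.  -0.2] q [-38.  10. 111.   0.  60. -83.]
```

apply_moves(
  deltas=[
    {"dx": 0,"dy": 0,"dz": 0,"rx": 0,"ry": 0,"rz": 0,"jaw": 50},
    {"dx": 0,"dy": 0,"dz": 0,"rx": 0,"ry": 0,"rz": 0,"jaw": 50},
    {"dx": 0,"dy": 0,"dz": 0,"rx": 0,"ry": 0,"rz": 0,"jaw": 50},
    {"dx": 0,"dy": 0,"dz": 0,"rx": 0,"ry": 0,"rz": 0,"jaw": 50},
    {"dx": 0,"dy": 0,"dz": 0,"rx": 0,"ry": 0,"rz": 0,"jaw": 50},
  ],
)

```text
t: 24.3
tcp_pos: [0.4542, -0.2594, 0.0695]
orientation: [[-0.707, 0.707, 0.003], [0.707, 0.707, -0.001], [-0.003, 0.001, -1.0]]
wrist_force: [0.2, 0.4, -0.5]
width: 0.0533
```

```bash
python3 d.py .4532 -.2583 .0675 45
```

```text
t 24.30 p [ 0.4542 -0.2594  0.0695] delta cm [0.15 0.   0.2 ] rv [0.06 0.14 0.01] w 0.0533 F [ 0.2  0.4 -0.5] q [-38.  10. 111.   0.  60. -83.]
```

apply_moves(
  deltas=[
    {"dx": 0,"dy": 0,"dz": -0.5,"rx": 0,"ry": 0,"rz": 0,"jaw": 45},
    {"dx": 0,"dy": 0,"dz": -1,"rx": 0,"ry": 0,"rz": 0,"jaw": 45},
    {"dx": 0,"dy": 0,"dz": -1.5,"rx": 0,"ry": 0,"rz": 0,"jaw": 45},
    {"dx": 0,"dy": 0,"dz": -2,"rx": 0,"ry": 0,"rz": 0,"jaw": 45},
    {"dx": 0,"dy": 0,"dz": -2,"rx": 0,"ry": 0,"rz": 0,"jaw": 45},
    {"dx": 0,"dy": 0,"dz": -2,"rx": 0,"ry": 0,"rz": 0,"jaw": 45},
    {"dx": 0,"dy": 0,"dz": -2,"rx": 0,"ry": 0,"rz": 0,"jaw": 45},
    {"dx": 0,"dy": 0,"dz": -2,"rx": 0,"ry": 0,"rz": 0,"jaw": 45},
    {"dx": 0,"dy": 0,"dz": -2,"rx": 0,"ry": 0,"rz": 0,"jaw": 45},
    {"dx": 0,"dy": 0,"dz": -2,"rx": 0,"ry": 0,"rz": 0,"jaw": 45},
    {"dx": 0,"dy": 0,"dz": 0,"rx": 0,"ry": 0,"rz": 0,"jaw": 45},
  ],
)

```text
t: 25.4
tcp_pos: [0.4538, -0.259, 0.2541]
orientation: [[-0.707, 0.707, 0.006], [0.707, 0.707, -0.004], [-0.007, 0.002, -1.0]]
wrist_force: [0.8, 0.1, -0.5]
width: 0.0531
```

```bash
python3 d.py .470 -.0754 .24 45
python3 - <<'E'
from d import *
wcam('w13.png');grab('side','s13.png')
a=cv2.imread('pics/s13.png')[200:420,250:430];b=cv2.imread('pics/w13.png')[180:380,220:420];
cv2.imwrite('pics/s13c.png',np.hstack([cv2.resize(a,(400,490),interpolation=cv2.INTER_CUBIC),cv2.resize(b,(400,490),interpolation=cv2.INTER_CUBIC)]))
E
```

```text
t 25.40 p [ 0.4538 -0.259   0.2541] delta cm [11.84 14.13  1.35] rv [0.1  0.41 0.03] w 0.0531 F [ 0.8  0.1 -0.5] q [-38.  -2. 102.   0.  80. -83.]
```

View pics/s13c.png

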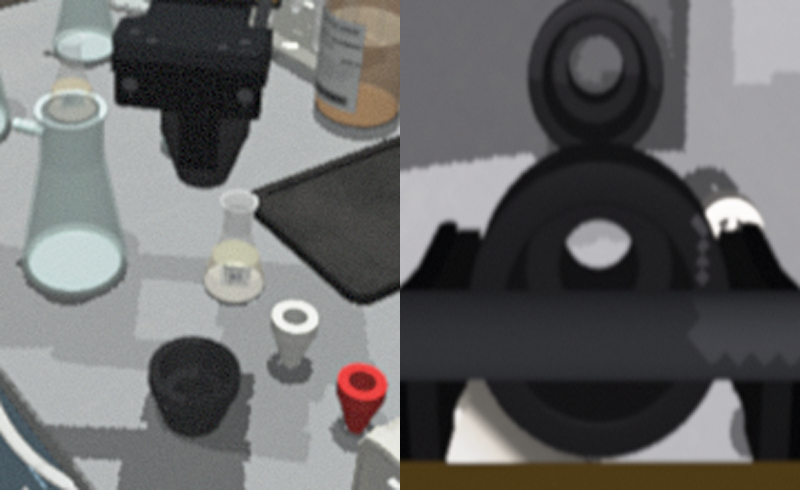

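apply_moves(
  deltas=[
    {"dx": 0.9,"dy": 1.1,"dz": 0,"rx": 0.1,"ry": 0.4,"rz": 0,"jaw": 45},
    {"dx": 2,"dy": 2.3,"dz": 0,"rx": 0,"ry": 0,"rz": 0,"jaw": 45},
    {"dx": 2,"dy": 2.3,"dz": 0,"rx": 0,"ry": 0,"rz": 0,"jaw": 45},
    {"dx": 2,"dy": 2.3,"dz": 0,"rx": 0,"ry": 0,"rz": 0,"jaw": 45},
    {"dx": 2,"dy": 2.3,"dz": 0,"rx": 0,"ry": 0,"rz": 0,"jaw": 45},
    {"dx": 1.5,"dy": 2,"dz": 0,"rx": 0,"ry": 0,"rz": 0,"jaw": 45},
    {"dx": 0,"dy": 0,"dz": 0,"rx": 0,"ry": 0,"rz": 0,"jaw": 45},
  ],
)

```text
t: 26.2
tcp_pos: [0.4604, -0.0849, 0.2403]
orientation: [[-0.705, 0.709, -0.022], [0.709, 0.705, 0.015], [0.026, -0.005, -1.0]]
wrist_force: [-0.3, -0.6, -0.7]
width: 0.053
```

```bash
python3 d.py .470 -.0754 .235 45
```

```text
t 26.20 p [ 0.4604 -0.0849  0.2403] delta cm [-0.02  1.35  0.52] rv [-0.31 -1.49 -0.14] w 0.0530 F [-0.3 -0.6 -0.7] q [-20.  -8. 109.   0.  81. -65.]
```

apply_moves(
  deltas=[
    {"dx": 0,"dy": 1.2,"dz": 0.2,"rx": -0.3,"ry": -1.5,"rz": -0.1,"jaw": 45},
    {"dx": 0,"dy": 0.1,"dz": 0.2,"rx": 0,"ry": 0,"rz": 0,"jaw": 45},
    {"dx": 0,"dy": 0,"dz": 0,"rx": 0,"ry": 0,"rz": 0,"jaw": 45},
  ],
)

```text
t: 26.5
tcp_pos: [0.4674, -0.0736, 0.2326]
orientation: [[-0.709, 0.705, -0.006], [0.705, 0.709, 0.001], [0.005, -0.004, -1.0]]
wrist_force: [0.4, -0.4, -0.0]
width: 0.053
```

```bash
python3 d.py .470 -.0754 .1785 45
python3 - <<'E'
from d import *
c=wcam('w14.png');grab('side','s14.png');print(proj(c,(.469,-.0743,.155)))
a=cv2.imread('pics/s14.png')[180:320,210:350];b=cv2.imread('pics/w14.png')[180:380,220:420];
cv2.imwrite('pics/s14c.png',np.hstack([cv2.resize(a,(400,400),interpolation=cv2.INTER_CUBIC),cv2.resize(b,(400,400),interpolation=cv2.INTER_CUBIC)]))
E
```

```text
t 26.50 p [ 0.4674 -0.0736  0.2326] delta cm [-0.34  0.08  5.41] rv [-0.23 -0.3   0.13] w 0.0530 F [ 0.4 -0.4 -0. ] q [-18.  -8. 110.  -0.  79. -64.]
[319.28999943 256.80959968]
```

View pics/s14c.png

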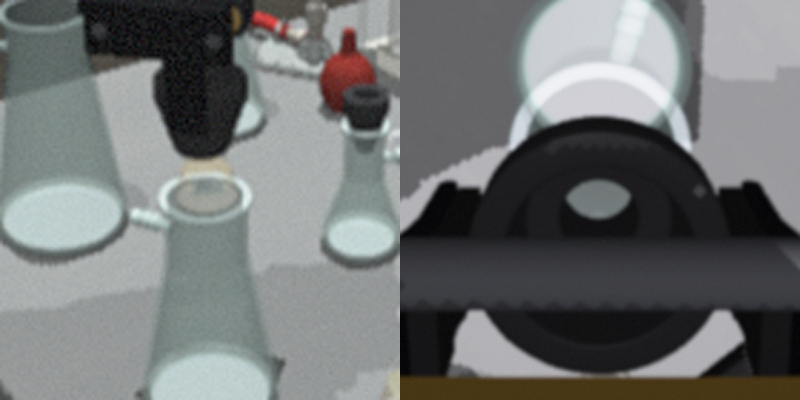

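apply_moves(
  deltas=[
    {"dx": -0.3,"dy": 0.06,"dz": 1,"rx": -0.2,"ry": -0.3,"rz": 0.1,"jaw": 45},
    {"dx": 0,"dy": 0,"dz": 1,"rx": 0,"ry": 0,"rz": 0,"jaw": 45},
    {"dx": 0,"dy": 0,"dz": 0.7,"rx": 0,"ry": 0,"rz": 0,"jaw": 45},
    {"dx": 0,"dy": 0,"dz": 0,"rx": 0,"ry": 0,"rz": 0,"jaw": 45},
  ],
)

```text
t: 27.0
tcp_pos: [0.4697, -0.0778, 0.2031]
orientation: [[-0.704, 0.71, -0.001], [0.71, 0.704, -0.0], [0.0, -0.001, -1.0]]
wrist_force: [0.0, -0.0, -0.1]
width: 0.053
```

```bash
python3 d.py .4703 -.0757 .1785 45
```

```text
t 27.00 p [ 0.4697 -0.0778  0.2031] delta cm [0.1  0.19 2.46] rv [-0.04 -0.   -0.21] w 0.0530 F [ 0.  -0.  -0.1] q [-19.  -6. 111.  -0.  75. -64.]
```

apply_moves(
  deltas=[
    {"dx": 0.1,"dy": 0.18,"dz": 0.4,"rx": 0,"ry": 0,"rz": -0.2,"jaw": 45},
    {"dx": 0,"dy": 0,"dz": 0.5,"rx": 0,"ry": 0,"rz": 0,"jaw": 45},
    {"dx": 0,"dy": 0,"dz": 0.5,"rx": 0,"ry": 0,"rz": 0,"jaw": 45},
    {"dx": 0,"dy": 0,"dz": 0.3,"rx": 0,"ry": 0,"rz": 0,"jaw": 45},
    {"dx": 0,"dy": 0,"dz": 0,"rx": 0,"ry": 0,"rz": 0,"jaw": 45},
  ],
)

```text
t: 27.5
tcp_pos: [0.4701, -0.0756, 0.1845]
orientation: [[-0.707, 0.707, -0.001], [0.707, 0.707, 0.0], [0.001, -0.001, -1.0]]
wrist_force: [-1.1, -0.0, -0.8]
width: 0.0528
```

```bash
python3 d.py .4703 -.0757 .1785 45
```

```text
t 27.50 p [ 0.4701 -0.0756  0.1845] delta cm [-0.02  0.01  0.6 ] rv [-0.05 -0.05 -0.  ] w 0.0528 F [-1.1 -0.  -0.8] q [-19.  -5. 112.  -0.  73. -64.]
```

apply_moves(
  deltas=[
    {"dx": 0,"dy": 0,"dz": 0.3,"rx": 0,"ry": 0,"rz": 0,"jaw": 45},
    {"dx": 0,"dy": 0,"dz": 0.2,"rx": 0,"ry": 0,"rz": 0,"jaw": 45},
    {"dx": 0,"dy": 0,"dz": 0.15,"rx": 0,"ry": 0,"rz": 0,"jaw": 45},
  ],
)

```text
t: 27.8
tcp_pos: [0.4703, -0.0755, 0.1784]
orientation: [[-0.707, 0.707, -0.001], [0.707, 0.707, -0.0], [0.0, -0.0, -1.0]]
wrist_force: [-1.1, 0.9, 1.8]
width: 0.0533
```

```bash
python3 d.py .4703 -.0757 .1785 45
```

```text
t 27.80 p [ 0.4703 -0.0755  0.1784] delta cm [-0.01 -0.02 -0.01] rv [-0.02 -0.02  0.01] w 0.0533 F [-1.1  0.9  1.8] q [-19.  -5. 113.  -0.  72. -64.]
```

apply_moves(
  deltas=[
    {"dx": 0,"dy": 0,"dz": 0.15,"rx": 0,"ry": 0,"rz": 0,"jaw": 45},
    {"dx": 0,"dy": 0,"dz": 0.1,"rx": 0,"ry": 0,"rz": 0,"jaw": 45},
  ],
)

```text
t: 28.0
tcp_pos: [0.4714, -0.0758, 0.1777]
orientation: [[-0.707, 0.707, 0.002], [0.707, 0.707, -0.001], [-0.002, 0.001, -1.0]]
wrist_force: [-3.4, 1.3, 8.0]
width: 0.0528
```

```bash
python3 d.py .4703 -.0757 .1785 45
```

```text
t 28.00 p [ 0.4714 -0.0758  0.1777] delta cm [ 0.08 -0.07 -0.08] rv [0.04 0.12 0.02] w 0.0528 F [-3.4  1.3  8. ] q [-19.  -5. 113.  -0.  72. -64.]
```

Contact at the expected height; release and lift.

apply_moves(
  deltas=[
    {"dx": 0,"dy": 0,"dz": 0,"rx": 0,"ry": 0,"rz": 0,"jaw": 95},
    {"dx": 0,"dy": 0,"dz": 0,"rx": 0,"ry": 0,"rz": 0,"jaw": 95},
    {"dx": 0,"dy": 0,"dz": 0,"rx": 0,"ry": 0,"rz": 0,"jaw": 95},
    {"dx": 0,"dy": 0,"dz": 0,"rx": 0,"ry": 0,"rz": 0,"jaw": 95},
    {"dx": 0,"dy": 0,"dz": 0,"rx": 0,"ry": 0,"rz": 0,"jaw": 95},
    {"dx": 0,"dy": 0,"dz": -0.5,"rx": 0,"ry": 0,"rz": 0,"jaw": 95},
    {"dx": 0,"dy": 0,"dz": -1,"rx": 0,"ry": 0,"rz": 0,"jaw": 95},
    {"dx": 0,"dy": 0,"dz": -2,"rx": 0,"ry": 0,"rz": 0,"jaw": 100},
    {"dx": 0,"dy": 0,"dz": -2,"rx": 0,"ry": 0,"rz": 0,"jaw": 100},
    {"dx": 0,"dy": 0,"dz": -1.5,"rx": 0,"ry": 0,"rz": 0,"jaw": 100},
    {"dx": 0,"dy": 0,"dz": 0,"rx": 0,"ry": 0,"rz": 0,"jaw": 100},
  ],
)

```text
t: 29.1
tcp_pos: [0.4718, -0.0761, 0.2531]
orientation: [[-0.707, 0.707, 0.004], [0.707, 0.707, -0.002], [-0.004, 0.002, -1.0]]
wrist_force: [0.3, -0.2, 0.1]
width: 0.0866
```

```bash
python3 d.py .4532 -.2583 .22 45
python3 - <<'E'
from d import *
c=wcam('w15.png');grab('side','s15.png')
a=cv2.imread('pics/s15.png')[180:320,210:350];b=cv2.imread('pics/w15.png')[150:350,220:420];
cv2.imwrite('pics/s15c.png',np.hstack([cv2.resize(a,(400,400),interpolation=cv2.INTER_CUBIC),cv2.resize(b,(400,400),interpolation=cv2.INTER_CUBIC)]))
E
```

```text
t 29.10 p [ 0.4718 -0.0761  0.2531] delta cm [-11.55 -14.2    3.34] rv [0.1  0.25 0.01] w 0.0866 F [ 0.3 -0.2  0.1] q [-19.  -9. 108.  -0.  81. -64.]
```

View pics/s15c.png

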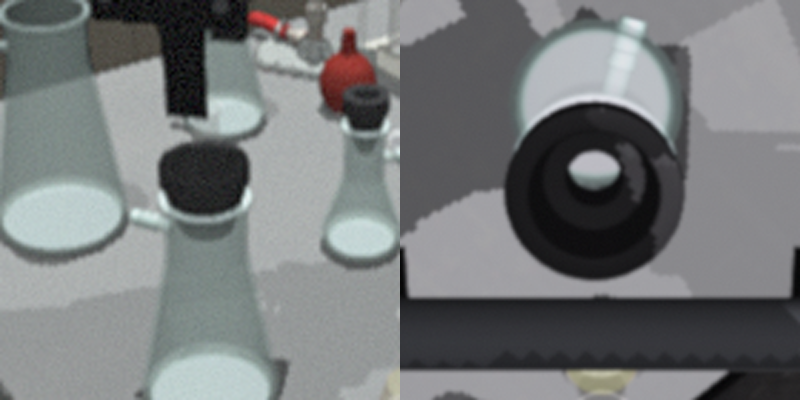

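apply_moves(
  deltas=[
    {"dx": -0.9,"dy": -1.1,"dz": 0,"rx": 0.1,"ry": 0.2,"rz": 0,"jaw": 100},
    {"dx": -2,"dy": -2.4,"dz": 0,"rx": 0,"ry": 0,"rz": 0,"jaw": 100},
    {"dx": -2,"dy": -2.4,"dz": 0,"rx": 0,"ry": 0,"rz": 0,"jaw": 100},
    {"dx": -2,"dy": -2.4,"dz": 0,"rx": 0,"ry": 0,"rz": 0,"jaw": 100},
    {"dx": -2,"dy": -2.4,"dz": 0,"rx": 0,"ry": 0,"rz": 0,"jaw": 100},
    {"dx": -1.8,"dy": -2.2,"dz": 0,"rx": 0,"ry": 0,"rz": 0,"jaw": 100},
    {"dx": 0,"dy": 0,"dz": 0,"rx": 0,"ry": 0,"rz": 0,"jaw": 100},
  ],
)

```text
t: 29.9
tcp_pos: [0.4498, -0.2514, 0.2425]
orientation: [[-0.709, 0.705, -0.014], [0.705, 0.71, 0.005], [0.014, -0.006, -1.0]]
wrist_force: [0.8, 0.2, -0.3]
width: 0.0869
```

```bash
python3 d.py .4532 -.2583 .10 45
```

```text
t 29.90 p [ 0.4498 -0.2514  0.2425] delta cm [-0.93 -0.16 14.24] rv [-0.37 -0.79  0.2 ] w 0.0869 F [ 0.8  0.2 -0.3] q [-38.  -2. 103.  -0.  80. -83.]
```

apply_moves(
  deltas=[
    {"dx": -0.5,"dy": -0.1,"dz": 1,"rx": -0.3,"ry": -0.8,"rz": 0.2,"jaw": 100},
    {"dx": -0.3,"dy": 0,"dz": 2.5,"rx": 0,"ry": 0,"rz": 0,"jaw": 100},
    {"dx": 0,"dy": 0,"dz": 2.5,"rx": 0,"ry": 0,"rz": 0,"jaw": 100},
    {"dx": 0,"dy": 0,"dz": 2.5,"rx": 0,"ry": 0,"rz": 0,"jaw": 100},
    {"dx": 0,"dy": 0,"dz": 2.5,"rx": 0,"ry": 0,"rz": 0,"jaw": 100},
    {"dx": 0,"dy": 0,"dz": 1.5,"rx": 0,"ry": 0,"rz": 0,"jaw": 100},
    {"dx": 0,"dy": 0,"dz": 0,"rx": 0,"ry": 0,"rz": 0,"jaw": 100},
  ],
)

```text
t: 30.6
tcp_pos: [0.449, -0.2581, 0.107]
orientation: [[-0.704, 0.71, -0.009], [0.71, 0.704, 0.006], [0.01, -0.002, -1.0]]
wrist_force: [1.6, 0.5, 0.1]
width: 0.0867
```

```bash
python3 d.py .4532 -.2583 .044 45;  python3 - <<'E'
from d import *
c=wcam('w16.png')
for z in (.046,): print(np.round(proj(c,(.453,-.258,z)),1))
b=cv2.imread('pics/w16.png')[180:380,220:420];
cv2.imwrite('pics/w16c.png',cv2.resize(b,(600,600),interpolation=cv2.INTER_CUBIC))
E
```

```text
t 30.60 p [ 0.449  -0.2581  0.107 ] delta cm [-0.37  0.3   6.29] rv [-0.13 -0.6  -0.22] w 0.0867 F [1.6 0.5 0.1] q [-39.   6. 110.  -0.  65. -83.]
[323.  267.7]
```

View pics/w16c.png

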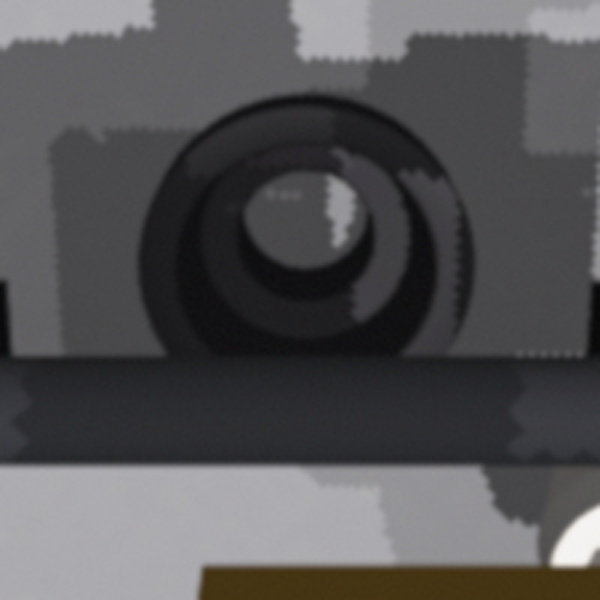

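apply_moves(
  deltas=[
    {"dx": -0.3,"dy": 0.25,"dz": 0.5,"rx": -0.1,"ry": -0.6,"rz": -0.2,"jaw": 100},
    {"dx": 0,"dy": 0,"dz": 1,"rx": 0,"ry": 0,"rz": 0,"jaw": 100},
    {"dx": 0,"dy": 0,"dz": 1,"rx": 0,"ry": 0,"rz": 0,"jaw": 100},
    {"dx": 0,"dy": 0,"dz": 0.5,"rx": 0,"ry": 0,"rz": 0,"jaw": 100},
    {"dx": 0,"dy": 0,"dz": 0,"rx": 0,"ry": 0,"rz": 0,"jaw": 100},
  ],
)

```text
t: 31.15
tcp_pos: [0.4553, -0.26, 0.0784]
orientation: [[-0.707, 0.707, 0.005], [0.707, 0.707, -0.005], [-0.007, 0.0, -1.0]]
wrist_force: [0.2, 1.0, -0.4]
width: 0.0871
```

```bash
python3 d.py .4532 -.2583 .044 45
```

```text
t 31.15 p [ 0.4553 -0.26    0.0784] delta cm [ 0.29 -0.03  3.43] rv [0.02 0.38 0.03] w 0.0871 F [ 0.2  1.  -0.4] q [-38.   9. 110.  -0.  60. -83.]
```

apply_moves(
  deltas=[
    {"dx": 0.25,"dy": -0.05,"dz": 0.5,"rx": 0,"ry": 0.4,"rz": 0,"jaw": 100},
    {"dx": 0,"dy": 0,"dz": 0.5,"rx": 0,"ry": 0,"rz": 0,"jaw": 100},
    {"dx": 0,"dy": 0,"dz": 0,"rx": 0,"ry": 0,"rz": 0,"jaw": 100},
  ],
)

```text
t: 31.45
tcp_pos: [0.4533, -0.2588, 0.068]
orientation: [[-0.707, 0.707, 0.0], [0.707, 0.707, 0.0], [0.0, 0.0, -1.0]]
wrist_force: [-0.3, -0.1, -0.1]
width: 0.0873
```

```bash
python3 d.py .4532 -.2583 .044 45
```

```text
t 31.45 p [ 0.4533 -0.2588  0.068 ] delta cm [0.04 0.02 2.4 ] rv [ 0.02 -0.01  0.03] w 0.0873 F [-0.3 -0.1 -0.1] q [-38.  10. 111.   0.  60. -83.]
```

apply_moves(
  deltas=[
    {"dx": 0,"dy": 0,"dz": 0.8,"rx": 0,"ry": 0,"rz": 0,"jaw": 100},
    {"dx": 0,"dy": 0,"dz": 0.8,"rx": 0,"ry": 0,"rz": 0,"jaw": 100},
    {"dx": 0,"dy": 0,"dz": 0.7,"rx": 0,"ry": 0,"rz": 0,"jaw": 90},
    {"dx": 0,"dy": 0,"dz": 0,"rx": 0,"ry": 0,"rz": 0,"jaw": 85},
  ],
)

```text
t: 31.85
tcp_pos: [0.4534, -0.2588, 0.043]
orientation: [[-0.707, 0.707, 0.0], [0.707, 0.707, 0.0], [-0.0, 0.0, -1.0]]
wrist_force: [-1.0, 0.3, -0.1]
width: 0.0785
```

```bash
python3 d.py .4532 -.2583 .044 45
```

```text
t 31.85 p [ 0.4534 -0.2588  0.043 ] delta cm [ 0.05  0.03 -0.1 ] rv [0.03 0.01 0.02] w 0.0785 F [-1.   0.3 -0.1] q [-38.  12. 111.   0.  57. -83.]
```

apply_moves(
  deltas=[
    {"dx": 0,"dy": 0,"dz": 0,"rx": 0,"ry": 0,"rz": 0,"jaw": 60},
    {"dx": 0,"dy": 0,"dz": 0,"rx": 0,"ry": 0,"rz": 0,"jaw": 60},
    {"dx": 0,"dy": 0,"dz": 0,"rx": 0,"ry": 0,"rz": 0,"jaw": 60},
    {"dx": 0,"dy": 0,"dz": 0,"rx": 0,"ry": 0,"rz": 0,"jaw": 60},
    {"dx": 0,"dy": 0,"dz": 0,"rx": 0,"ry": 0,"rz": 0,"jaw": 60},
    {"dx": 0,"dy": 0,"dz": 0,"rx": 0,"ry": 0,"rz": 0,"jaw": 60},
  ],
)

```text
t: 32.45
tcp_pos: [0.4534, -0.2589, 0.0431]
orientation: [[-0.707, 0.707, 0.0], [0.707, 0.707, 0.0], [-0.0, 0.0, -1.0]]
wrist_force: [-0.0, -0.3, -0.8]
width: 0.0634
```

```bash
python3 d.py .4532 -.2583 .044 45
```

```text
t 32.45 p [ 0.4534 -0.2589  0.0431] delta cm [ 0.06  0.02 -0.09] rv [0.03 0.01 0.03] w 0.0634 F [-0.  -0.3 -0.8] q [-38.  12. 111.   0.  57. -83.]
```

apply_moves(
  deltas=[
    {"dx": 0,"dy": 0,"dz": -0.5,"rx": 0,"ry": 0,"rz": 0,"jaw": 55},
    {"dx": 0,"dy": 0,"dz": -1,"rx": 0,"ry": 0,"rz": 0,"jaw": 55},
    {"dx": 0,"dy": 0,"dz": -1.5,"rx": 0,"ry": 0,"rz": 0,"jaw": 55},
    {"dx": 0,"dy": 0,"dz": -2,"rx": 0,"ry": 0,"rz": 0,"jaw": 55},
    {"dx": 0,"dy": 0,"dz": -2,"rx": 0,"ry": 0,"rz": 0,"jaw": 55},
    {"dx": 0,"dy": 0,"dz": -2,"rx": 0,"ry": 0,"rz": 0,"jaw": 55},
    {"dx": 0,"dy": 0,"dz": -2,"rx": 0,"ry": 0,"rz": 0,"jaw": 55},
    {"dx": 0,"dy": 0,"dz": -2,"rx": 0,"ry": 0,"rz": 0,"jaw": 55},
    {"dx": 0,"dy": 0,"dz": -2,"rx": 0,"ry": 0,"rz": 0,"jaw": 55},
    {"dx": 0,"dy": 0,"dz": -2,"rx": 0,"ry": 0,"rz": 0,"jaw": 55},
    {"dx": 0,"dy": 0,"dz": -2,"rx": 0,"ry": 0,"rz": 0,"jaw": 55},
    {"dx": 0,"dy": 0,"dz": -2,"rx": 0,"ry": 0,"rz": 0,"jaw": 55},
    {"dx": 0,"dy": 0,"dz": -2,"rx": 0,"ry": 0,"rz": 0,"jaw": 55},
    {"dx": 0,"dy": 0,"dz": -1.5,"rx": 0,"ry": 0,"rz": 0,"jaw": 55},
    {"dx": 0,"dy": 0,"dz": 0,"rx": 0,"ry": 0,"rz": 0,"jaw": 55},
  ],
)

```text
t: 33.95
tcp_pos: [0.4526, -0.2581, 0.3109]
orientation: [[-0.708, 0.707, 0.008], [0.707, 0.708, -0.006], [-0.01, 0.002, -1.0]]
wrist_force: [0.2, -0.4, -0.6]
width: 0.0632
```

```bash
python3 d.py .4815 .166 .28 45
```

```text
t 33.95 p [ 0.4526 -0.2581  0.3109] delta cm [27.95 32.05  2.87] rv [0.09 0.56 0.04] w 0.0632 F [ 0.2 -0.4 -0.6] q [-38.  -4.  98.   0.  86. -83.]
```

apply_moves(
  deltas=[
    {"dx": 1,"dy": 1.1,"dz": 0,"rx": 0.1,"ry": 0.6,"rz": 0,"jaw": 55},
    {"dx": 2,"dy": 2.3,"dz": 0,"rx": 0,"ry": 0,"rz": 0,"jaw": 55},
    {"dx": 2,"dy": 2.3,"dz": 0,"rx": 0,"ry": 0,"rz": 0,"jaw": 55},
    {"dx": 2,"dy": 2.3,"dz": 0,"rx": 0,"ry": 0,"rz": 0,"jaw": 55},
    {"dx": 2,"dy": 2.3,"dz": 0,"rx": 0,"ry": 0,"rz": 0,"jaw": 55},
    {"dx": 2,"dy": 2.3,"dz": 0,"rx": 0,"ry": 0,"rz": 0,"jaw": 55},
    {"dx": 2,"dy": 2.3,"dz": 0,"rx": 0,"ry": 0,"rz": 0,"jaw": 55},
    {"dx": 2,"dy": 2.3,"dz": 0,"rx": 0,"ry": 0,"rz": 0,"jaw": 55},
  ],
)

```text
t: 34.75
tcp_pos: [0.4633, -0.0179, 0.304]
orientation: [[-0.703, 0.711, -0.014], [0.711, 0.703, 0.008], [0.015, -0.005, -1.0]]
wrist_force: [1.0, 0.4, -0.8]
width: 0.0635
```

```bash
python3 d.py .4815 .166 .28 45
```

```text
t 34.75 p [ 0.4633 -0.0179  0.304 ] delta cm [11.76 14.24  2.52] rv [-0.26 -0.88 -0.33] w 0.0635 F [ 1.   0.4 -0.8] q [-12. -11. 105.   0.  87. -57.]
```

apply_moves(
  deltas=[
    {"dx": 2,"dy": 2.4,"dz": 0,"rx": -0.3,"ry": -0.9,"rz": -0.3,"jaw": 55},
    {"dx": 2,"dy": 2.4,"dz": 0,"rx": 0,"ry": 0,"rz": 0,"jaw": 55},
    {"dx": 2,"dy": 2.4,"dz": 0,"rx": 0,"ry": 0,"rz": 0,"jaw": 55},
    {"dx": 2,"dy": 2.4,"dz": 0,"rx": 0,"ry": 0,"rz": 0,"jaw": 55},
    {"dx": 2,"dy": 2.4,"dz": 0,"rx": 0,"ry": 0,"rz": 0,"jaw": 55},
    {"dx": 0.5,"dy": 1,"dz": 0.5,"rx": 0,"ry": 0,"rz": 0,"jaw": 55},
    {"dx": 0,"dy": 0,"dz": 0,"rx": 0,"ry": 0,"rz": 0,"jaw": 55},
  ],
)

```text
t: 35.45
tcp_pos: [0.472, 0.1638, 0.2908]
orientation: [[-0.712, 0.702, -0.015], [0.702, 0.712, 0.002], [0.012, -0.009, -1.0]]
wrist_force: [-0.1, 0.1, -0.2]
width: 0.0632
```

```bash
python3 d.py .4815 .166 .26 45
```

```text
t 35.45 p [0.472  0.1638 0.2908] delta cm [-0.56  0.85  3.06] rv [-0.53 -0.7   0.42] w 0.0632 F [-0.1  0.1 -0.2] q [ 10.  -6. 101.   0.  85. -36.]
```

apply_moves(
  deltas=[
    {"dx": -0.4,"dy": 0.6,"dz": 0.7,"rx": -0.5,"ry": -0.7,"rz": 0.4,"jaw": 55},
    {"dx": -0.1,"dy": 0.2,"dz": 1.2,"rx": 0,"ry": 0,"rz": 0,"jaw": 55},
    {"dx": 0,"dy": 0,"dz": 1,"rx": 0,"ry": 0,"rz": 0,"jaw": 55},
    {"dx": 0,"dy": 0,"dz": 0,"rx": 0,"ry": 0,"rz": 0,"jaw": 55},
  ],
)

```text
t: 35.85
tcp_pos: [0.4805, 0.1633, 0.2571]
orientation: [[-0.705, 0.709, -0.003], [0.709, 0.705, -0.003], [0.0, -0.004, -1.0]]
wrist_force: [-0.7, 0.5, -1.2]
width: 0.0632
```

```bash
python3 d.py .4815 .166 .2011 45
python3 - <<'E'
from d import *
c=wcam('w17.png');grab('side','s17.png');print(proj(c,(.481,.1665,.18)))
a=cv2.imread('pics/s17.png')[110:270,150:310];b=cv2.imread('pics/w17.png')[160:360,220:420];
cv2.imwrite('pics/s17c.png',np.hstack([cv2.resize(a,(400,400),interpolation=cv2.INTER_CUBIC),cv2.resize(b,(400,400),interpolation=cv2.INTER_CUBIC)]))
E
```

```text
t 35.85 p [0.4805 0.1633 0.2571] delta cm [0.12 0.28 5.6 ] rv [-0.23 -0.01 -0.16] w 0.0632 F [-0.7  0.5 -1.2] q [ 10.  -4. 103.  -0.  81. -35.]
[322.55976572 250.76362137]
```

View pics/s17c.png

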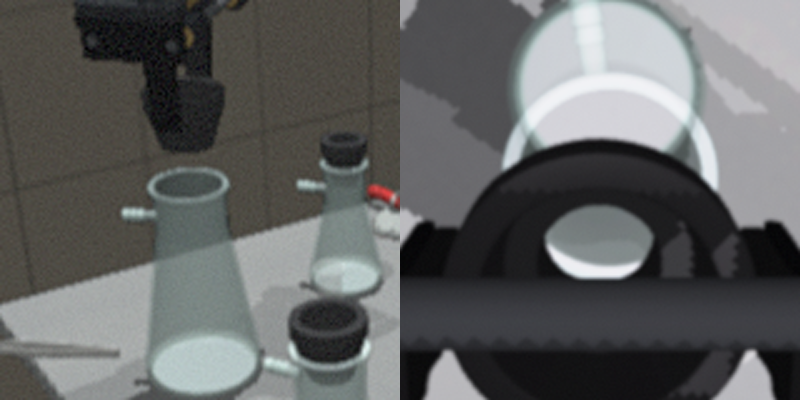

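apply_moves(
  deltas=[
    {"dx": 0.1,"dy": 0.35,"dz": 0.5,"rx": -0.2,"ry": 0,"rz": -0.1,"jaw": 55},
    {"dx": 0,"dy": 0,"dz": 1,"rx": 0,"ry": 0,"rz": 0,"jaw": 55},
    {"dx": 0,"dy": 0,"dz": 1,"rx": 0,"ry": 0,"rz": 0,"jaw": 55},
    {"dx": 0,"dy": 0,"dz": 0.3,"rx": 0,"ry": 0,"rz": 0,"jaw": 55},
    {"dx": 0,"dy": 0,"dz": 0,"rx": 0,"ry": 0,"rz": 0,"jaw": 55},
  ],
)

```text
t: 36.45
tcp_pos: [0.4839, 0.1664, 0.2294]
orientation: [[-0.706, 0.709, 0.004], [0.709, 0.706, 0.001], [-0.002, 0.003, -1.0]]
wrist_force: [-0.2, 0.1, -0.5]
width: 0.0634
```

```bash
python3 d.py .4823 .1667 .2011 45
```

```text
t 36.45 p [0.4839 0.1664 0.2294] delta cm [ 0.14 -0.1   2.83] rv [ 0.19  0.13 -0.11] w 0.0634 F [-0.2  0.1 -0.5] q [ 10.  -3. 105.   0.  78. -35.]
```

apply_moves(
  deltas=[
    {"dx": 0.12,"dy": -0.1,"dz": 0.5,"rx": 0.2,"ry": 0.1,"rz": -0.1,"jaw": 55},
    {"dx": 0,"dy": 0,"dz": 0.5,"rx": 0,"ry": 0,"rz": 0,"jaw": 55},
    {"dx": 0,"dy": 0,"dz": 0.5,"rx": 0,"ry": 0,"rz": 0,"jaw": 55},
    {"dx": 0,"dy": 0,"dz": 0.3,"rx": 0,"ry": 0,"rz": 0,"jaw": 55},
    {"dx": 0,"dy": 0,"dz": 0,"rx": 0,"ry": 0,"rz": 0,"jaw": 55},
  ],
)

```text
t: 36.95
tcp_pos: [0.4823, 0.1667, 0.21]
orientation: [[-0.707, 0.707, 0.0], [0.707, 0.707, -0.001], [-0.001, -0.0, -1.0]]
wrist_force: [0.1, 0.6, -0.6]
width: 0.063
```

```bash
python3 d.py .4823 .1667 .2011 45
python3 - <<'E'
from d import *
c=wcam('w18.png');grab('side','s18.png')
a=cv2.imread('pics/s18.png')[110:270,150:310];b=cv2.imread('pics/w18.png')[160:360,220:420];
cv2.imwrite('pics/s18c.png',np.hstack([cv2.resize(a,(400,400),interpolation=cv2.INTER_CUBIC),cv2.resize(b,(400,400),interpolation=cv2.INTER_CUBIC)]))
E
```

```text
t 36.95 p [0.4823 0.1667 0.21  ] delta cm [ 0.   -0.    0.89] rv [-0.01  0.03  0.01] w 0.0630 F [ 0.1  0.6 -0.6] q [ 10.  -2. 106.  -0.  76. -35.]
```

View pics/s18c.png

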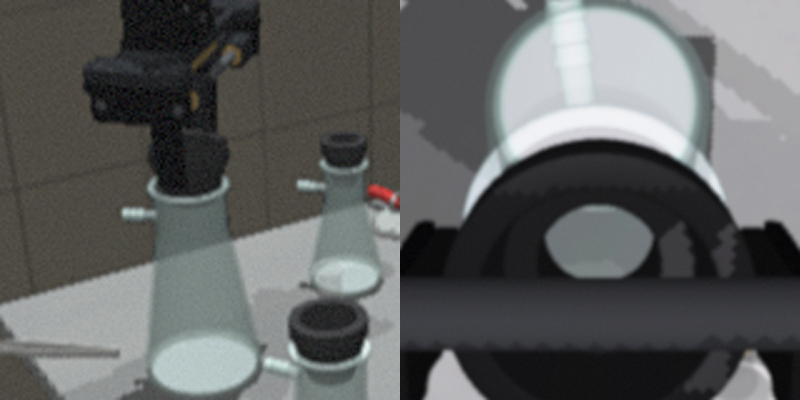

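Cone is in the neck; press home in small steps.

apply_moves(
  deltas=[
    {"dx": 0,"dy": 0,"dz": 0.4,"rx": 0,"ry": 0,"rz": 0,"jaw": 55},
    {"dx": 0,"dy": 0,"dz": 0.3,"rx": 0,"ry": 0,"rz": 0,"jaw": 55},
    {"dx": 0,"dy": 0,"dz": 0.2,"rx": 0,"ry": 0,"rz": 0,"jaw": 55},
    {"dx": 0,"dy": 0,"dz": 0.1,"rx": 0,"ry": 0,"rz": 0,"jaw": 55},
  ],
)

```text
t: 37.45
tcp_pos: [0.4825, 0.1673, 0.2011]
orientation: [[-0.707, 0.707, 0.001], [0.707, 0.707, 0.001], [-0.0, 0.001, -1.0]]
wrist_force: [-2.9, 0.6, 1.9]
width: 0.0633
```

```bash
python3 d.py .4823 .1667 .2011 45
```

```text
t 37.45 p [0.4825 0.1673 0.2011] delta cm [-0.02 -0.05 -0.  ] rv [0.07 0.02 0.02] w 0.0633 F [-2.9  0.6  1.9] q [ 10.  -1. 107.   0.  75. -35.]
```

apply_moves(
  deltas=[
    {"dx": 0,"dy": 0,"dz": 0.15,"rx": 0,"ry": 0,"rz": 0,"jaw": 55},
    {"dx": 0,"dy": 0,"dz": 0.1,"rx": 0,"ry": 0,"rz": 0,"jaw": 55},
  ],
)

```text
t: 37.65
tcp_pos: [0.4832, 0.1675, 0.2004]
orientation: [[-0.707, 0.707, 0.003], [0.707, 0.707, 0.001], [-0.002, 0.003, -1.0]]
wrist_force: [-3.8, -0.1, 7.3]
width: 0.0632
```

```bash
python3 d.py .4823 .1667 .2011 45
```

```text
t 37.65 p [0.4832 0.1675 0.2004] delta cm [ 0.01 -0.12 -0.07] rv [0.18 0.09 0.03] w 0.0632 F [-3.8 -0.1  7.3] q [ 10.  -1. 107.   0.  74. -35.]
```

apply_moves(
  deltas=[
    {"dx": 0,"dy": 0,"dz": 0,"rx": 0,"ry": 0,"rz": 0,"jaw": 100},
    {"dx": 0,"dy": 0,"dz": 0,"rx": 0,"ry": 0,"rz": 0,"jaw": 100},
    {"dx": 0,"dy": 0,"dz": 0,"rx": 0,"ry": 0,"rz": 0,"jaw": 100},
    {"dx": 0,"dy": 0,"dz": 0,"rx": 0,"ry": 0,"rz": 0,"jaw": 100},
    {"dx": 0,"dy": 0,"dz": 0,"rx": 0,"ry": 0,"rz": 0,"jaw": 100},
    {"dx": 0,"dy": 0,"dz": -0.5,"rx": 0,"ry": 0,"rz": 0,"jaw": 100},
    {"dx": 0,"dy": 0,"dz": -1,"rx": 0,"ry": 0,"rz": 0,"jaw": 100},
    {"dx": 0,"dy": 0,"dz": -2,"rx": 0,"ry": 0,"rz": 0,"jaw": 100},
    {"dx": 0,"dy": 0,"dz": -2,"rx": 0,"ry": 0,"rz": 0,"jaw": 100},
    {"dx": 0,"dy": 0,"dz": -2,"rx": 0,"ry": 0,"rz": 0,"jaw": 100},
    {"dx": 0,"dy": 0,"dz": 0,"rx": 0,"ry": 0,"rz": 0,"jaw": 100},
  ],
)

```text
t: 38.75
tcp_pos: [0.4839, 0.1671, 0.2808]
orientation: [[-0.707, 0.707, 0.006], [0.707, 0.707, 0.001], [-0.004, 0.005, -1.0]]
wrist_force: [0.2, 0.3, 0.9]
width: 0.087
```

```bash
python3 d.py .4823 .1667 .2011 45
python3 - <<'E'
from d import *
c=wcam('w19.png');grab('side','s19.png');grab('top','t19.png')
a=cv2.imread('pics/s19.png')
cv2.imwrite('pics/s19a.png',cv2.resize(a[130:290,180:380],None,fx=4,fy=3.75,interpolation=cv2.INTER_CUBIC))
E
```

```text
t 38.75 p [0.4839 0.1671 0.2808] delta cm [ 0.12 -0.18  7.97] rv [0.29 0.23 0.01] w 0.0870 F [0.2 0.3 0.9] q [ 10.  -5. 101.  -0.  83. -35.]
```

View pics/s19a.png

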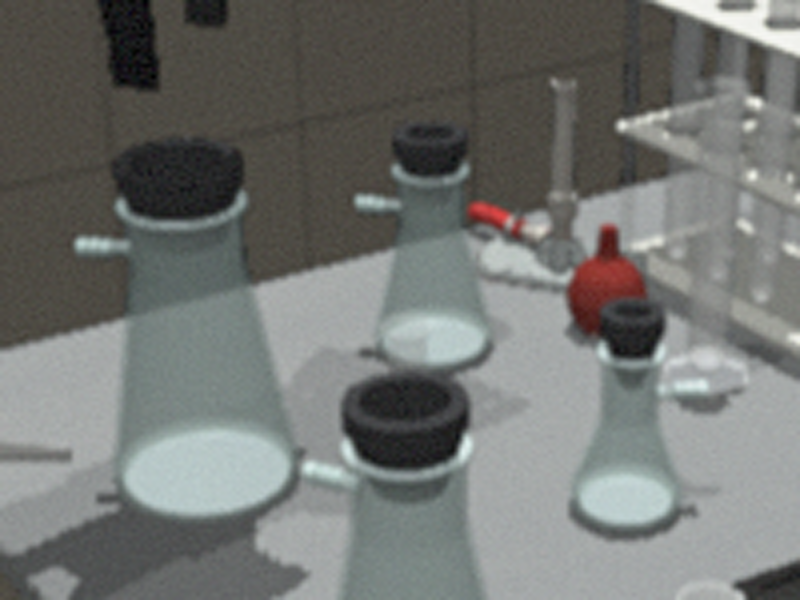

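View pics/t19.png

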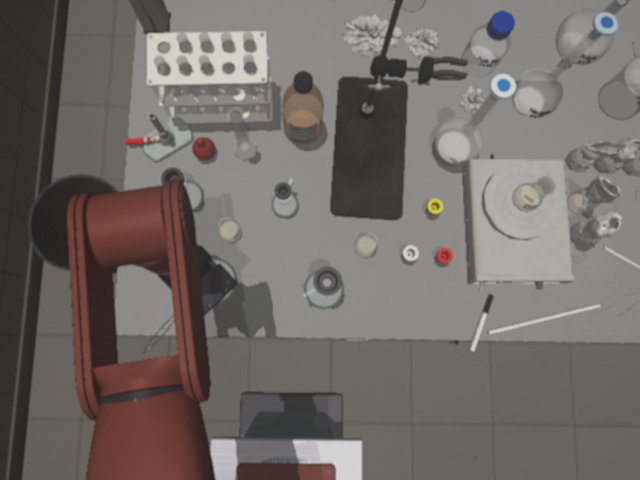

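apply_moves(
  deltas=[
    {"dx": 0,"dy": 0,"dz": -2,"rx": 0,"ry": 0,"rz": 0,"jaw": 100},
    {"dx": 0,"dy": 0,"dz": -2,"rx": 0,"ry": 0,"rz": 0,"jaw": 100},
    {"dx": 2,"dy": 0,"dz": 0,"rx": 0,"ry": 0,"rz": 0,"jaw": 100},
    {"dx": 3,"dy": 0,"dz": 0,"rx": 0,"ry": 0,"rz": 0,"jaw": 100},
    {"dx": 3,"dy": 0,"dz": 0,"rx": 0,"ry": 0,"rz": 0,"jaw": 100},
    {"dx": 3,"dy": 0,"dz": 0,"rx": 0,"ry": 0,"rz": 0,"jaw": 100},
    {"dx": 3,"dy": 0,"dz": 0,"rx": 0,"ry": 0,"rz": 0,"jaw": 100},
    {"dx": 3,"dy": 0,"dz": 0,"rx": 0,"ry": 0,"rz": 0,"jaw": 100},
    {"dx": 3,"dy": 0,"dz": 0,"rx": 0,"ry": 0,"rz": 0,"jaw": 100},
    {"dx": 3,"dy": 0,"dz": 0,"rx": 0,"ry": 0,"rz": 0,"jaw": 100},
    {"dx": 3,"dy": 0,"dz": 0,"rx": 0,"ry": 0,"rz": 0,"jaw": 100},
    {"dx": 0,"dy": 0,"dz": 0,"rx": 0,"ry": 0,"rz": 0,"jaw": 100},
  ],
)

```text
t: 40.1
tcp_pos: [0.2846, 0.353, 0.2993]
orientation: [[-0.704, 0.71, -0.029], [0.71, 0.704, -0.013], [0.012, -0.03, -0.999]]
wrist_force: [0.8, 0.7, -0.3]
width: 0.0869
```

```bash
python3 d.py .4823 .1667 .2011 45
python3 - <<'E'
from d import *
grab('side','s20.png');grab('top','t20.png')
t=cv2.imread('pics/t20.png');s=cv2.imread('pics/s20.png')
R=lambda a,w,h:cv2.resize(a,(w,h),interpolation=cv2.INTER_CUBIC)
cen=[(200,266),(328,278),(175,178),(284,190)]
cv2.imwrite('pics/t20c.png',np.vstack([np.hstack([R(t[v-25:v+25,u-25:u+25],300,300) for u,v in cen[i:i+2]]) for i in (0,2)]))
cs=[(225,177),(281,240),(287,168),(338,216)]
cv2.imwrite('pics/s20c.png',np.vstack([np.hstack([R(s[v-25:v+25,u-25:u+25],300,300) for u,v in cs[i:i+2]]) for i in (0,2)]))
E
```

```text
t 40.10 p [0.2846 0.353  0.2993] delta cm [-27.26   1.21   9.47] rv [-1.71 -0.66 -0.24] w 0.0869 F [ 0.8  0.7 -0.3] q [ 41. -12. 106.   1.  88.  -4.]
```

View pics/t20c.png

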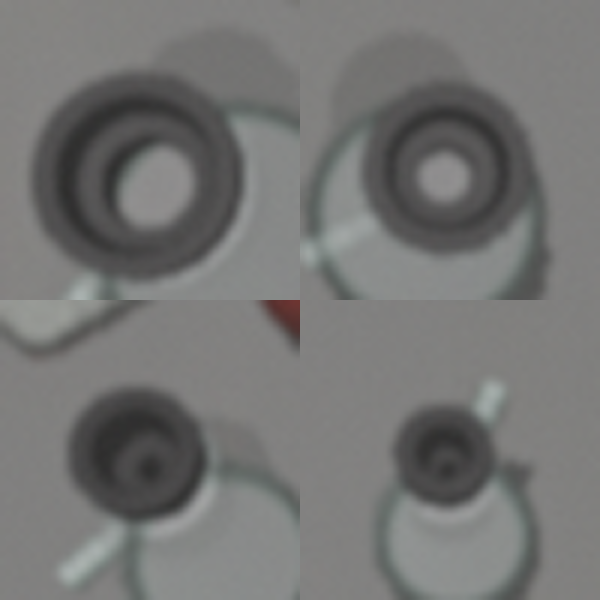

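View pics/s20c.png

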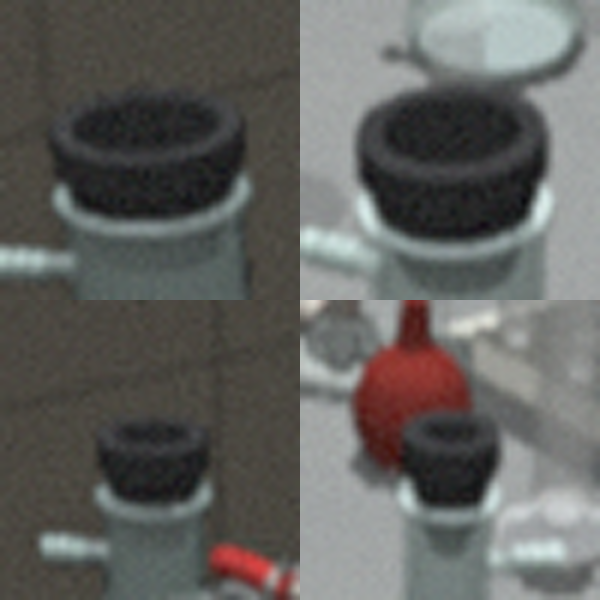

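Run:
```python
from m import *
ct=grab('top');cs=grab('side')
cen=[(200,266),(328,278),(175,178),(284,190)];cc=[(225,177),(281,240),(287,168),(338,216)]
tp=[(138,175),(146,168),(138,155),(144,155)];sp=[(148,125),(152,133),(154,140),(150,133)]
m=[(.4815,.167,.18),(.4693,-.0745,.155),(.67,.2348,.13),(.656,.016,.105)]
for n,a,b,p,q,mm in zip(('largest','large','medium','small'),cen,cc,tp,sp,m):
    P=f(*p,6,a[0]-25,a[1]-25);Q=f(*q,6,b[0]-25,b[1]-25)
    X,r=tri(ct,cs,P,Q); Z=onz(ct,*P,mm[2]+.024)
    print(n,'tri',np.round(X,4),'res %.4f'%r,'expect top z',round(mm[2]+.024,3),'horiz err(top@z)',np.round((Z[:2]-mm[:2])*1e3,1))
```

```text
largest tri [0.4814 0.1665 0.2037] res 0.0006 expect top z 0.204 horiz err(top@z) [-0.4 -0.5]
large tri [ 0.4686 -0.0733  0.1773] res 0.0008 expect top z 0.179 horiz err(top@z) [-1.2  1.4]
medium tri [0.6692 0.2344 0.1518] res 0.0014 expect top z 0.154 horiz err(top@z) [-2.1 -0.6]
small tri [0.6555 0.0167 0.129 ] res 0.0008 expect top z 0.129 horiz err(top@z) [-0.9  0.9]
```

```bash
python3 -c "
from cell import manip
print(manip.sign_off())"
```

```text
the job is handed in; nothing more can be done
None
```

I took the four cones off the nest one at a time, smallest first, and seated each in the flask of its own size. Each was pressed until I felt about 5–8 N of contact, at the height where it was expected to seat. The job was handed in at about 40 s of robot time with the arm clear of everything.

**Cone positions:** in the last top and side views, the cone tops were within about 2.2 mm of the mouth centres horizontally and within about 2.2 mm of the expected seated height. The limits are 6 mm sideways, and 5 mm below to 8 mm above the rim.

**Level and standing:** the pictures showed all four cones level, with the flasks upright and in place and both amber flasks standing. I judged tilt by eye and did not measure it.

**Disagreement:** the wrist camera put rims and cones about 1.5–2 mm off from the fixed cameras, roughly its calibration tolerance. The offset was the same at the nest and over the flasks, so it largely cancelled. None of the final checks failed.

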